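# Snap the muddler onto the shelf hook

### The arm

A 6-joint arm with a two-finger parallel gripper is mounted at the origin on a cart in front of the work surface, level with it; the furniture and walls round the work are solid. World frame = base frame: x ahead of the robot, y to its left, z up, the work surface at z = 0. Lengths are in m, angles in rad, forces in N, time in s.
With the tool pointing down it reaches from about 0.35 to 0.975 m from the base axis. Payload 4.9 kg.
Tool frame: the origin (TCP) lies on the front face of the gripper's body, between the roots of the fingers; the fingertips stand ctrl.finger_overhang ahead of it and the grasp point (between the pads) lies 54 mm ahead of it (ctrl.finger_overhang is the distance from the TCP to the fingertips, in m); z points along the fingers, y is the line along which they close (so a half turn about z gives the same grasp; the last joint's range is limited). The gripper opens to 85 mm and grips with 20 to 120 N. Pads are 22 mm wide; open, the fingers measure 114 mm over their backs; the gripper's body (76 mm by 85 mm) begins 54 mm behind the grasp point. The pads swing forward as they close: fully open they stand 13 mm farther back than shut.
Start: joints at [-1.364, 0.053, 1.613, -0, 1.476, -0.119], TCP at [0.2, -0.592, 0.304] pointing down, gripper open.
Joint ranges: [-3.01, 3.01], [-1.01, 2.22], [0.06, 2.58], [-1.02, 4.17], [0.09, 2.62], [-3.14, 3.14]. Speed limits (rad/s): [2.57, 2.57, 3.14, 3.14, 3.14, 3.14].

### API

Orientations are given as a rotation vector (axis times angle).
In Python, from station import ctrl, vision gives the robot as it stands. The module is installed in compiled form; this text tells all that it offers.
- The arm moves only by the tool drive_tool, never from a script. Its argument "rows" is a list of rows, each a list of 2 entries, a list of its own where there are three numbers: the shift along the tool's x, y, z in m, then the turn about the tool's z in rad. A call has 1 to 10 rows; each row shifts and turns the commanded pose from where the row before left it, along the tool's axes as they then stand; what a row does not reach is not made up. A row lasts 1/10 s, in which the tool goes at most 50 mm and 8.59 degrees, less where a joint would pass 70% of its speed; a pose out of reach is approached as far as the arm can. A call with a gripper value outside its range is refused whole. "jaw" is the closure, from 0 (fully open) to 1 (shut), set as the call begins (left out, the last holds). The fingers move at their own pace and stop on an object; "grip_force" is the grip in N (left out, the last holds). Time passes only in rows, so rows that do not move let the fingers close. It gives the time, the measured TCP pose, the force, the opening and the grip force at its end, in the units of the state.
- ctrl.get_obs(): the state, without advancing time (a new reading comes with each control period).
- vision.get_image(name): name is "scene" or "top" or "wrist"; returns a dict with "image" (420x560x3 uint8, blue, green, red), "vertical_fov" (degrees; the focal length in pixels is half the picture's height over the tangent of half this angle, whatever the lens; pixels are square), "cx", "cy" (the principal point, pixels), "R" (3x3) and "t" (3): a world point X has camera coordinates R X + t. Camera axes: x right, y down, z forward; pixel columns grow to the right and rows downward; lengths in m; the calibration is good to about 2 mm. A picture is of the moment at which its call begins. There is no depth.
- ctrl.finish_job(): hands the job in; it is judged then, once.
The state is a dict: "t": time; "q": joint angles; "dq": joint speeds; "effort": joint torques, N m; "tool_pos": TCP position; "tool_rot": TCP orientation; "contact_force": force on the tool from outside, world axes, zero at the start; "wrist_torque": the same for the moment, N m; "opening": finger opening in m; "grip_force": force on a finger pad.
Only numpy, scipy, OpenCV 4.12 (cv2) and the standard library are available. Lean on these libraries where they do the work, as an engineer would, in place of code of your own. Each camera call takes 0.05 s, during which the arm holds its last target. There are 200 camera calls.

### The job

Take the wooden muddler out of its caddy and hang it up on the spring-gated hook under the little shelf rack, by pushing the top of its steel loop down through the gate without forcing anything. Before letting go, tug it lightly upward against the closed gate to make sure it is caught, then lower it and leave it hanging still and free. Leave everything else standing where it is.

Things in the scene. Friction and masses are not known exactly. Their poses are not given: they have to be found in the camera images.
- muddler_grip (a point): Centre of the muddler's wooden handle, where it is best held. The muddler stands upright in the caddy's front well. Axes: z up along the muddler to its loop, y across the loop's width, x through the loop's opening (either face serves). The handle is a bar 14 mm in x by 18 mm in y, reaching 41 mm above and below this point; below it a round foot 29 mm wide, 25 mm high.
- muddler_eye (a point): Middle of the top bar of the muddler's steel loop, on the centre line of its 5 mm wire, 111.5 mm above muddler_grip. The loop is an upright stirrup: its opening is 24 mm wide in y and 67 mm tall below the top bar. Same axes as muddler_grip.
- muddler: The muddler itself, 180 mm tall, about 0.12 kg (varies); its origin is the centre of the underside of its foot, 66 mm below muddler_grip. Same axes.
- caddy: Fixed light wooden block with two round wells, 140 mm (x) by 70 mm, 30 mm high; origin under its centre on the worktop. The muddler stands in the front well (33 mm to -x, 34 mm wide), the jigger in the rear one (33 mm to +x); well floors 8 mm above the worktop.
- rack: Small dark wooden shelf rack, fixed on the worktop, origin straight below hook_seat. Axes: z up, x from its open front to its two thin rear posts, y along the board. Reaches 40 mm in front (-x) of the origin, 70 mm behind, 65 mm to either side, 307 mm tall; front and sides open, 12 mm high foot frame round the place below the hook. Underside of the top board 295 mm above the worktop.
- hook_nose (a point): Top of the nose (free end) of the 6 mm steel snap hook under the rack's board IF the hook is screwed fully in; it in fact hangs 0 to 10 mm lower, each time differently: feel for it. Axes as rack. A J in the x-z plane: nose in front, underside of its bottom 46 mm below, shank 42 mm behind. The board ends 20 mm to the front, 44 mm above, so come from the front, gripper tilted 30 to 45 degrees.
- hook_entry (a point): Where to press: 8.5 mm behind (+x of) hook_nose, at its height; like it, true in x and y but up to 10 mm too high. The loop goes over the nose from the front, top bar (centre) 5 to 10 mm above this point so that the hook's bottom is within its opening, then straight down here on the gate. Over about 5 mm further behind, the gate jams before it lets the bar by.
- hook_seat (a point): Inside the hook, in the middle of its mouth (20 mm to +x of hook_nose, 37.5 mm below it), at the height of the centre of the loop's top bar when that rests on the bottom of the hook, for the hook screwed fully in (like the others 0 to 10 mm too high). Axes as rack. Hung up, the muddler's foot is 26 to 36 mm above the worktop.
- gate (a joint): Angle of the hook's sprung gate, rad: 0 shut, growing as its free end is pressed down and in; it cannot open upward. A level steel bar 5 mm thick from shank to just behind the nose, top 2.5 mm below the nose's top. Yields from about 3 N (more than the muddler weighs); after 17 to 24 mm (4 to 9 N) the loop's bar slips past its end and it snaps shut above, the bar then having 27 mm of free height.
- jigger_mid (a point): Bystander, not to be disturbed: two-ended steel bar measure, 43 mm wide, 78 mm tall, standing in the caddy's rear well. The point is half-way up on its axis.
- olive_jar_mid (a point): Bystander, not to be disturbed: lidded glass jar of olives, 63 mm wide, 110 mm tall. The point is half-way up on its axis.
- salt_shaker_mid (a point): Bystander, not to be disturbed: salt shaker with metal cap, 44 mm wide, 90 mm tall. The point is half-way up on its axis.
- nutmeg_jar_mid (a point): Bystander, not to be disturbed: spice jar with dark lid, 44 mm wide, 105 mm tall. The point is half-way up on its axis.
- shot_glass_mid (a point): Bystander, not to be disturbed: small clear glass, 48 mm wide, 61 mm tall. The point is half-way up on its axis.
- bitters_mid (a point): Bystander, not to be disturbed: small dropper bottle, 33 mm wide, 102 mm tall, standing on the rack's top board. The point is half-way up on its axis.
- glass_mid (a point): Bystander, not to be disturbed: cut-glass tumbler, 65 mm wide, 80 mm tall. The point is half-way up on its axis.
There are look-alikes about, which are no part of the job. Of the things like the muddler, leave any that is turquoise; of the rest the smaller one is meant.

How it is judged:
By the outcome, as a careful person would: the job done as asked, in the order asked, and still so for the second after the job is handed in, with the robot touching nothing.
It also fails if it takes over 50 s, if anything falls off the work surface, if the arm or the gripper's body presses on something with over 40 N, if the wrist force passes 120 N, or if a joint passes its speed limit or range.

## Working session

There is one attempt and no reset: what is moved stays moved. The work goes in short steps, Python scripts to look and compute and a tool call to move; the robot and the scene stay as the last step left them, time stands still between calls to the robot, and variables do not carry over. Pictures are saved under pics/ and viewed, at most 10 in all, crops included, and the job is handed in when it is done.

Besides the shell and the picture viewer there is one more tool, called after "Emit:" as name(argument=value, ...) on one line, values as JSON. drive_tool: Moves the arm, as the interface text tells. Its arguments: {"type":"object","properties":{"rows":{"type":"array","items":{"type":"array"}},"jaw":{"type":"number"},"grip_force":{"type":"number"}},"required":["rows"]}

```bash
mkdir -p pics; cat > h.py <<'E'
import numpy as np,cv2
from scipy.spatial.transform import Rotation as Ro
from station import ctrl,vision
def shot(n,f):
    d=vision.get_image(n);cv2.imwrite('pics/'+f+'.png',d['image'])
    np.savez('pics/'+f+'.npz',R=d['R'],t=d['t'],f=210/np.tan(np.radians(d['vertical_fov'])/2),c=[d['cx'],d['cy']]);return d
def ray(f,u,v):
    d=np.load('pics/'+f+'.npz');R,t=d['R'],d['t']
    r=R.T@np.array([(u-d['c'][0])/d['f'],(v-d['c'][1])/d['f'],1]);return -R.T@t,r/np.linalg.norm(r)
def atz(f,u,v,z):
    o,r=ray(f,u,v);return o+r*(z-o[2])/r[2]
def tri(*a):
    A=np.zeros((3,3));b=np.zeros(3)
    for x in a:
        o,r=ray(*x);P=np.eye(3)-np.outer(r,r);A+=P;b+=P@o
    p=np.linalg.solve(A,b);return p,[np.linalg.norm((np.eye(3)-np.outer(r,r))@(p-o)) for o,r in [ray(*x) for x in a]]
def proj(f,X):
    d=np.load('pics/'+f+'.npz');p=d['R']@np.array(X)+d['t'];return p[:2]/p[2]*d['f']+d['c']
E
python3 - <<'E'
from h import *
a=shot('scene','s1');b=shot('top','t1')
for f in('s1','t1'):
    d=np.load(f'pics/{f}.npz');print(-d['R'].T@d['t'],d['R'][2],d['f'])
    i=cv2.imread(f'pics/{f}.png');cv2.imwrite(f'pics/{f}b.png',cv2.resize(i,(800,600),interpolation=cv2.INTER_CUBIC))
print(ctrl.finger_overhang,ctrl.get_obs())
E
```

```text
[ 0.03186722 -1.21664966  0.94723523] [ 0.34552124  0.76110367 -0.54894105] 430.85784584143465
[ 0.39670068 -0.16548501  1.65942949] [ 0.07281817 -0.01667724 -0.99720579] 395.4004635722841
0.0726 {'t': 0.1, 'q': array([-1.36399119e+00,  5.33134449e-02,  1.61413332e+00,  1.74054230e-05,
        1.47599543e+00, -1.19005118e-01]), 'dq': array([ 0.00121014, -0.00288072, -0.00300863,  0.00056878, -0.00021299,
       -0.00181026]), 'effort': array([ 6.28771741e-04, -3.94904137e+01, -3.71362031e+01, -4.18770128e-05,
        3.90852729e-03,  2.51693655e-05]), 'tool_pos': array([ 0.19996206, -0.59170704,  0.30278577]), 'tool_rot': array([-3.09817521e+00, -5.09218550e-01,  1.00252285e-04]), 'contact_force': array([-0.2413028 , -0.22672268,  0.23470584]), 'wrist_torque': array([0.00097169, 0.04014374, 0.01084929]), 'grip_force': 0.0, 'opening': 0.0852586605334595}
```

View pics/s1b.png

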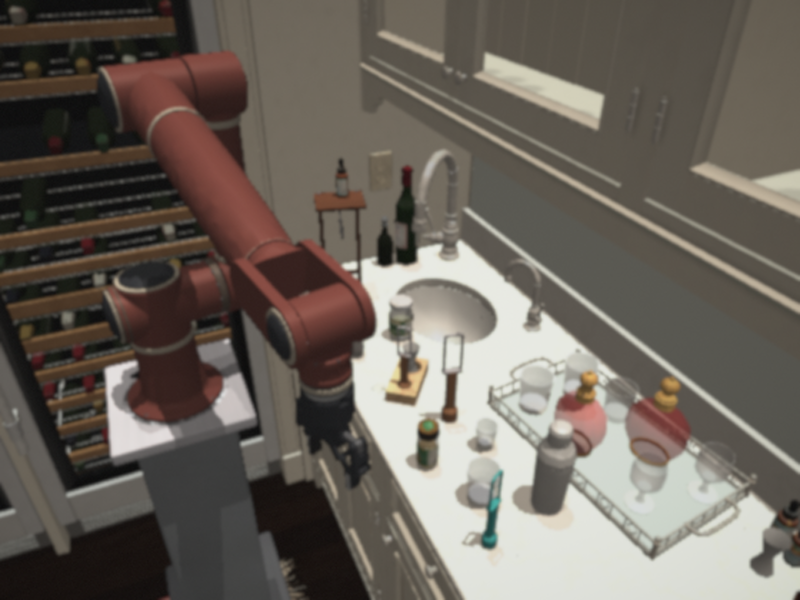

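View pics/t1b.png

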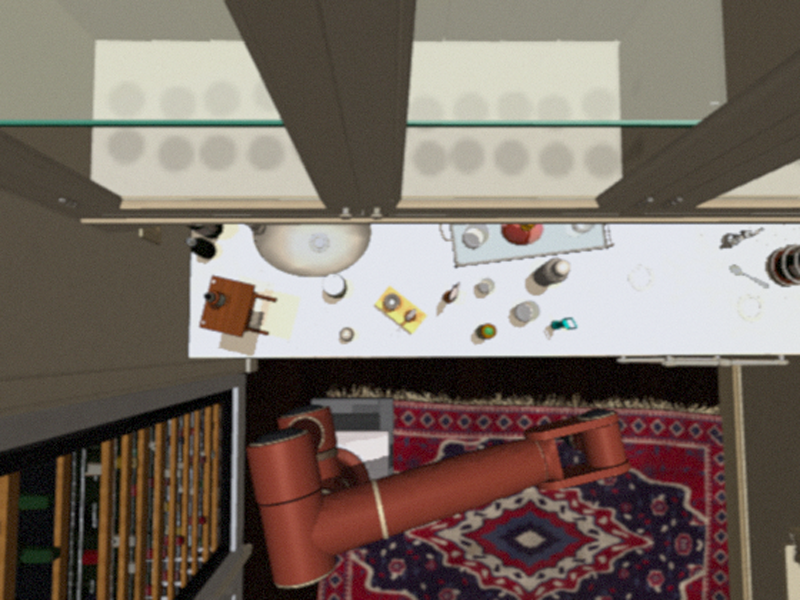

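```bash
python3 - <<'E'
from h import *
def c(f,x,y,w,h,W,H): return cv2.resize(cv2.imread(f'pics/{f}.png')[y:y+h,x:x+w],(W,H),interpolation=cv2.INTER_CUBIC)
# rack scene 210..270 x 105..195 ; top 130..210x185..255 ; caddy scene; caddy top
a=c('s1',205,105,66,100,396,600); b=c('t1',130,185,80,60,400,300); d=c('t1',250,190,80,60,400,300)
cv2.imwrite('pics/m1.png',np.hstack([a,np.vstack([b,d])]))
E
```

```text
(no output)
```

View pics/m1.png

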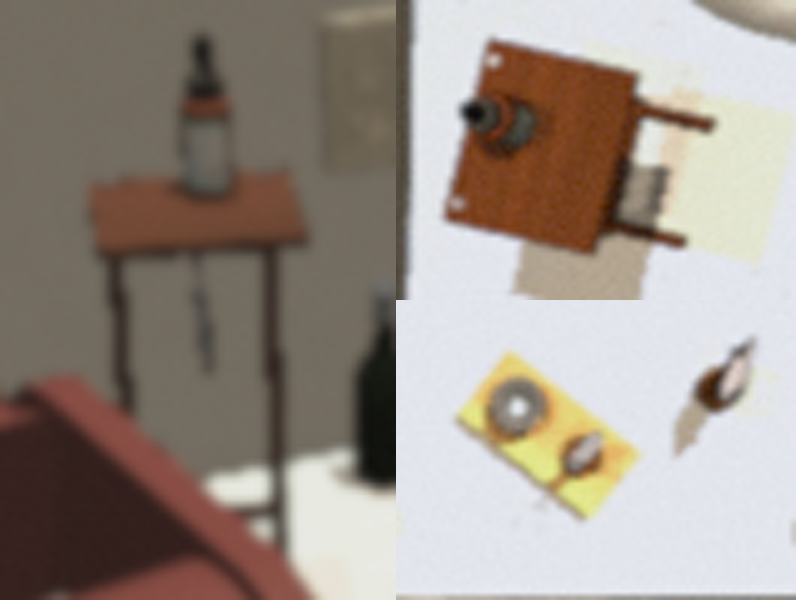

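```bash
cat >> h.py <<'E'
def rk(X,Y,z): return atz('t1',130+(X-395.5)/5-.5,185+(Y+.5)/5-.5,z)
def cd(X,Y,z): return atz('t1',250+(X-395.5)/5-.5,190+(Y-299.5)/5-.5,z)
def s(X,Y): return ('s1',205+(X+.5)/6-.5,105+(Y+.5)/6-.5)
E
python3 - <<'E'
from h import *
np.set_printoptions(precision=4,suppress=True)
B=[rk(*p,.307) for p in((490,38),(638,72),(595,253),(445,220))]
for b in B:print('board',b)
for i in range(4):
    e=B[(i+1)%4]-B[i];print(np.linalg.norm(e),np.arctan2(e[1],e[0]))
print('rods',rk(715,122,.012),rk(685,240,.012))
C=[cd(*p,.03) for p in((508,350),(638,453),(585,515),(457,415))]
for b in C:print('caddy',b)
for i in range(4):
    e=C[(i+1)%4]-C[i];print(np.linalg.norm(e),np.arctan2(e[1],e[0]))
print('c centre',np.mean(C,0),'jig top',cd(518,405,.086),'muddler top?',cd(597,437,.185),cd(575,460,.1))
# hook bottom / board corners check in scene
print('board scene proj',[ (proj('s1',b)-[205,105]+.5)*6 for b in B])
E
```

```text
board [0.5668 0.2587 0.307 ]
board [0.5432 0.1574 0.307 ]
board [0.4195 0.1848 0.307 ]
board [0.4423 0.2867 0.307 ]
0.10400825520619292 -1.8004644561018555
0.12665042227128623 2.9236769481225573
0.10443527355799334 1.3503667240683108
0.1276109415321465 -0.22131566383767287
rods [0.5331 0.1633 0.012 ] [0.4349 0.187  0.012 ]
caddy [ 0.5696 -0.1642  0.03  ]
caddy [ 0.4838 -0.2713  0.03  ]
caddy [ 0.4328 -0.2272  0.03  ]
caddy [ 0.5158 -0.1219  0.03  ]
0.13722224492452229 -2.246257905680297
0.06741042043242179 2.4283520396600933
0.13401608408637633 0.9035161819913549
0.06846197716375271 -0.665754561385491
c centre [ 0.5005 -0.1962  0.03  ] jig top [ 0.5195 -0.1721  0.086 ] muddler top? [ 0.4876 -0.2307  0.185 ] [ 0.4747 -0.2169  0.1   ]
board scene proj [array([278.7317, 169.3168]), array([301.2235, 234.1458]), array([ 92.3189, 250.2749]), array([ 78.8274, 183.5876])]
```

Emit:
drive_tool(rows=[[[0,0,0],[0,0.05,0]]])

```text
$.rows[0][1]: bad value
```

Emit:
drive_tool(rows=[[[0,0,-0.02],0.1]])

```text
t: 0.2
tool_pos: [0.1997, -0.5905, 0.3195]
tool_rot: [-3.114, -0.349, 0.001]
contact_force: [0.3, 0.4, -0.0]
opening: 0.0853
grip_force: 0.0
```

Emit:
drive_tool(rows=[[[0,0.05,0],0],[[0,0.05,0],0],[[0,0.05,0],0],[[0,0.05,0],0],[[0,0.05,0],0],[[0,0.05,0],0],[[0,0.05,0],0],[[0,0.05,0],0],[[0,0.05,0],0]])

```text
t: 1.1
tool_pos: [0.2835, -0.9665, 0.3129]
tool_rot: [3.097, 0.351, 0.007]
contact_force: [8.9, -35.4, 36.6]
opening: 0.0855
grip_force: 0.0
```

```bash
cat >> h.py <<'E'
np.set_printoptions(precision=4,suppress=True)
def st():
    o=ctrl.get_obs();R=Ro.from_rotvec(o['tool_rot']).as_matrix()
    print('t',o['t'],'q',o['q'],'pos',o['tool_pos'],'F',o['contact_force'],'\n',R,'open',o['opening'],'gp',o['tool_pos']+R[:,2]*.054);return o,R
E
python3 -c "
from h import *
st()"
```

```text
t 1.1 q [-1.3597  1.1717  0.0544  0.0023  1.8902 -0.0139] pos [ 0.2835 -0.9665  0.3129] F [  8.9481 -35.4448  36.5758] 
 [[ 0.9746  0.2238  0.0075]
 [ 0.2239 -0.9743 -0.0243]
 [ 0.0019  0.0253 -0.9997]] open 0.08548117411288646 gp [ 0.2839 -0.9678  0.2589]
```

Emit:
drive_tool(rows=[[[0,0.0,0],0],[[0,0.02,0],0],[[0,0.02,0],0],[[0,0.02,0],0]])

```text
t: 1.5
tool_pos: [0.2832, -0.977, 0.3104]
tool_rot: [3.053, 0.347, 0.018]
contact_force: [0.4, 0.2, 0.8]
opening: 0.0857
grip_force: 0.0
```

```bash
python3 -c "
from h import *
st()"
```

```text
t 1.5 q [-1.3627  1.1743  0.055   0.005   1.8428 -0.0164] pos [ 0.2832 -0.977   0.3104] F [0.443  0.186  0.7593] 
 [[ 0.9745  0.2234  0.0191]
 [ 0.2242 -0.9722 -0.067 ]
 [ 0.0036  0.0696 -0.9976]] open 0.08567104680912066 gp [ 0.2842 -0.9806  0.2565]
```

```bash
python3 - <<'E'
from h import *
for n,u,v,z in [('jar olive',333,287,.11),('shaker',346,335,.09),('tall muddler foot-ish',449,298,.05),('tall top',455,285,.2),('shot',484,287,.06),('nutmeg',486,331,.105),('glass',525,312,.08),('turq',563,324,.1),('edge',400,356,0),('edge',200,356,0),('tray',455,265,0.02),('cab edge',300,222,.6)]:
    print(n,atz('t1',u*.7,v*.7,z))
for n,u,v,z in [('tall foot',448,418,.01),('tallloop top',453,335,.2),('muddler',405,385,.04)]:print(n,atz('s1',u*.7,v*.7,z))
print('tri tall top',tri(('s1',453*.7,336*.7),('t1',455*.7,285*.7)))
E
```

```text
jar olive [ 0.5564 -0.0114  0.11  ]
shaker [ 0.4247 -0.0459  0.09  ]
tall muddler foot-ish [ 0.53   -0.3371  0.05  ]
tall top [ 0.5515 -0.3371  0.2   ]
shot [ 0.5604 -0.4364  0.06  ]
nutmeg [ 0.4339 -0.4324  0.105 ]
glass [ 0.4874 -0.5475  0.08  ]
turq [ 0.4525 -0.6478  0.1   ]
edge [ 0.3643 -0.197   0.    ]
edge [0.3671 0.385  0.    ]
tray [ 0.6295 -0.359   0.02  ]
cab edge [0.6299 0.0028 0.6   ]
tall foot [ 0.5355 -0.3497  0.01  ]
tallloop top [ 0.5587 -0.3088  0.2   ]
muddler [ 0.4801 -0.2427  0.04  ]
tri tall top (array([ 0.5472, -0.334 ,  0.2177]), [np.float64(0.0026204780909019143), np.float64(0.0026204780909018623)])
```

Emit:
drive_tool(rows=[[[0.01,-0.03,-0.02],0],[[0.019,-0.043,-0.012],0],[[0.019,-0.043,-0.012],0],[[0.019,-0.043,-0.012],0],[[0.019,-0.043,-0.012],0],[[0.019,-0.043,-0.012],0],[[0.019,-0.043,-0.012],0],[[0.019,-0.043,-0.012],0],[[0.019,-0.043,-0.012],0]])

```text
t: 2.4
tool_pos: [0.3546, -0.5866, 0.4009]
tool_rot: [3.05, 0.346, 0.022]
contact_force: [0.8, 0.3, 0.3]
opening: 0.0853
grip_force: 0.0
```

Emit:
drive_tool(rows=[[[0.019,-0.043,-0.005],0],[[0.019,-0.043,-0.005],0],[[0.019,-0.043,-0.005],0],[[0.019,-0.043,-0.005],0],[[0.019,-0.043,-0.005],0],[[0.01,-0.02,0],0],[[0,0,0],0]])

```text
t: 3.1
tool_pos: [0.4047, -0.3323, 0.411]
tool_rot: [3.05, 0.351, 0.028]
contact_force: [0.5, -0.7, -0.7]
opening: 0.0856
grip_force: 0.0
```

```bash
python3 -c "
from h import *
st();shot('wrist','w1')
i=cv2.imread('pics/w1.png');cv2.imwrite('pics/w1b.png',cv2.resize(i,(800,600),interpolation=cv2.INTER_CUBIC))
d=np.load('pics/w1.npz');print(-d['R'].T@d['t'],d['R'],d['f'],d['c'])
print(proj('w1',[.48,-.222,.188]))
"
```

```text
t 3.1 q [-0.8187 -0.2645  1.7319 -0.0275  1.6062  0.5208] pos [ 0.4047 -0.3323  0.411 ] F [ 0.4631 -0.7188 -0.6946] 
 [[ 0.9737  0.2264  0.0264]
 [ 0.2278 -0.9713 -0.0684]
 [ 0.0102  0.0726 -0.9973]] open 0.08564701761842591 gp [ 0.4061 -0.3359  0.3571]
[ 0.4816 -0.3096  0.4812] [[ 0.2268 -0.9713  0.0722]
 [-0.932  -0.1949  0.3057]
 [-0.2829 -0.1366 -0.9494]] 339.1081147392906 [282.0564 208.0513]
[146.4842  74.3633]
```

View pics/w1b.png

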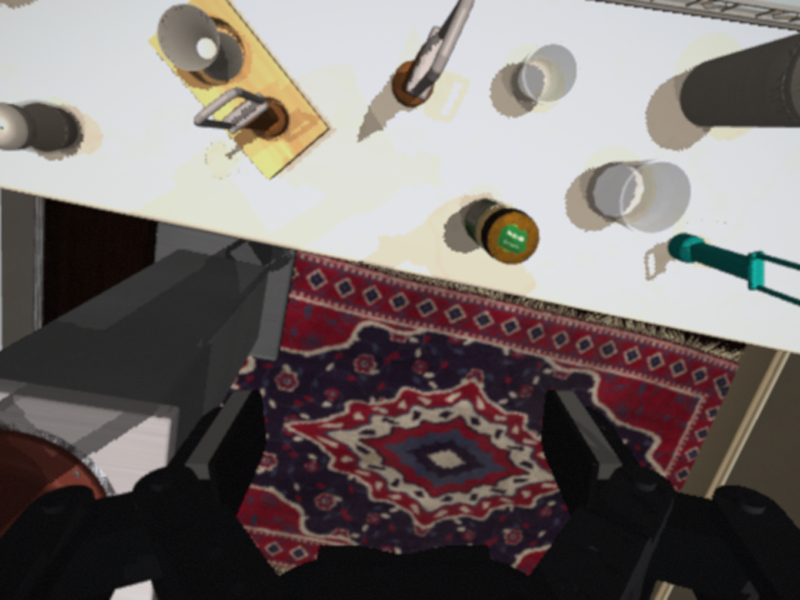

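```bash
python3 - <<'E'
from h import *
a=atz('w1',199*.7,122*.7,.1855);b=atz('w1',238*.7,91*.7,.1855);print(a,b,np.linalg.norm(a-b),'bar angle',np.arctan2(*(b-a)[1::-1]),(a+b)/2)
print('handle base at .115', atz('w1',268*.7,112*.7,.115))
C=[atz('w1',u*.7,v*.7,.03) for u,v in((329,129),(271,178))];print(C)
e=C[1]-C[0];print(np.linalg.norm(e),np.arctan2(e[1],e[0]))
m=(C[0]+C[1])/2;n=np.array([-e[1],e[0],0]);n/=np.linalg.norm(n);print(m+.037*n,m-.037*n)
print('rack board front check')
E
```

```text
[ 0.4704 -0.2167  0.1855] [ 0.4914 -0.2355  0.1855] 0.028156504491906795 bar angle -0.7290289153014963 [ 0.4809 -0.2261  0.1855]
handle base at .115 [ 0.4851 -0.2394  0.115 ]
[array([ 0.4842, -0.2761,  0.03  ]), array([ 0.4318, -0.2337,  0.03  ])]
0.06743184061581922 2.4608955364773584
[ 0.4347 -0.2836  0.03  ] [ 0.4813 -0.2261  0.03  ]
rack board front check
```

Emit:
drive_tool(rows=[[[0.032,-0.032,0.034],0],[[0.032,-0.033,0.034],0],[[0.033,-0.033,0.033],0],[[0,0,0],0.13],[[0,0,0],0.13],[[0,0,0],0.13],[[0,0,0],0.13],[[0,0,0],0.13],[[0,0,0],0.13]])

```text
t: 4.05
tool_pos: [0.4695, -0.2387, 0.3138]
tool_rot: [2.965, -0.855, 0.059]
contact_force: [-0.9, -0.4, 1.1]
opening: 0.0855
grip_force: 0.0
```

Emit:
drive_tool(rows=[[[0,0,0],0.12],[[0,0,0],0],[[0,0,0],0]])

```text
t: 4.35
tool_pos: [0.4692, -0.238, 0.3127]
tool_rot: [2.916, -1.02, 0.061]
contact_force: [-0.1, -0.2, 0.3]
opening: 0.0854
grip_force: 0.0
```

```bash
python3 -c "
from h import *
o,R=st();shot('wrist','w2')
e=np.array([.481,-.226,.183])-(o['tool_pos']+R[:,2]*.054);print(R.T@e, np.arctan2(R[1,1],R[0,1]))
print(proj('w2',[.481,-.226,.1855]))
"
```

```text
t 4.35 q [-0.595  -0.2151  1.8514 -0.0404  1.4539  1.6525] pos [ 0.4692 -0.238   0.3127] F [-0.1266 -0.2458  0.267 ] 
 [[ 0.7814 -0.6237  0.0201]
 [-0.6216 -0.7809 -0.0621]
 [ 0.0544  0.036  -0.9979]] open 0.0853952969493298 gp [ 0.4703 -0.2413  0.2588]
[-0.0053 -0.0214  0.0749] -2.2447306352072176
[247.1127 240.0118]
```

View pics/w2.png

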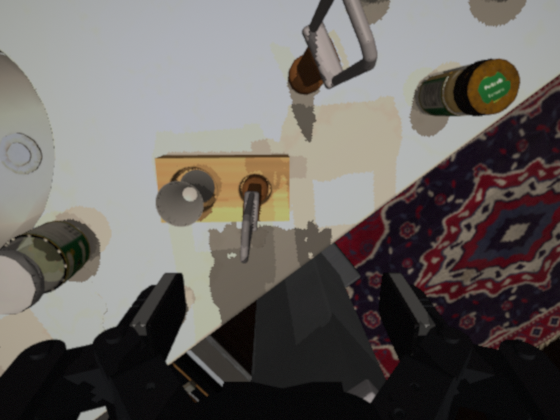

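```bash
python3 - <<'E'
from h import *
i=cv2.imread('pics/w2.png');cv2.imwrite('pics/w2c.png',cv2.resize(i[160:280,180:320],(700,600),interpolation=cv2.INTER_CUBIC))
a=atz('w2',245,257,.1855);b=atz('w2',251,212,.1855);print(a,b,np.linalg.norm(a-b),np.arctan2(*(b-a)[1::-1]),(a+b)/2)
for psi in(.9,.8,.75):
  print(psi,[proj('w2',[.481-s*.0145*np.sin(psi),-.226+s*.0145*np.cos(psi),z]) for s in(-1,1) for z in(.1855,.12)])
E
```

```text
[ 0.473  -0.2175  0.1855] [ 0.4935 -0.2397  0.1855] 0.030142795595840696 -0.8246498708927725 [ 0.4833 -0.2286  0.1855]
0.9 [array([246.4075, 217.9523]), array([251.7041, 194.1584]), array([247.7931, 261.2929]), array([252.6328, 228.385 ])]
0.8 [array([248.761 , 218.0333]), array([253.5113, 194.2267]), array([245.5215, 261.2285]), array([250.8743, 228.327 ])]
0.75 [array([249.9323, 218.1577]), array([254.4106, 194.3265]), array([244.3896, 261.118 ]), array([249.9984, 228.2357])]
```

View pics/w2c.png

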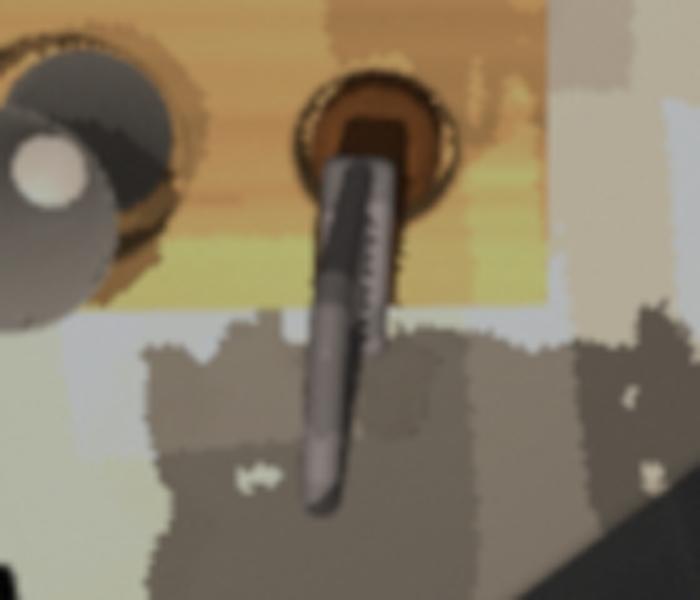

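Emit:
drive_tool(rows=[[[-0.005,-0.021,0.01],0],[[0,0,0.01],0.135],[[0,0,0.02],0],[[0,0,0.02],0],[[0,0,0.015],0],[[0,0,0],0]])

```text
t: 5.0
tool_pos: [0.4783, -0.2214, 0.2325]
tool_rot: [2.844, -1.217, 0.055]
contact_force: [0.1, -0.0, -0.7]
opening: 0.0855
grip_force: 0.0
```

Emit:
drive_tool(rows=[[[0,0,0],0],[[0,0,0],0],[[0,0,0],0],[[0,0,0],0],[[0,0,0],0],[[0,0,0],0],[[0,0,0],0],[[0,0,0],0]], jaw=1, grip_force=20)

```text
t: 5.8
tool_pos: [0.4795, -0.2218, 0.2355]
tool_rot: [2.843, -1.217, 0.063]
contact_force: [0.3, 0.2, 1.8]
opening: 0.0041
grip_force: 19.9
```

```bash
python3 -c "
from h import *
o,R=st();print(np.arctan2(R[1,1],R[0,1]),o['grip_force'])
"
```

```text
t 5.8 q [-0.5578 -0.149   1.9246 -0.043   1.3188  1.8319] pos [ 0.4795 -0.2218  0.2355] F [0.3173 0.2267 1.7621] 
 [[ 0.6896 -0.724   0.0182]
 [-0.722  -0.6892 -0.0604]
 [ 0.0562  0.0285 -0.998 ]] open 0.004089861816380399 gp [ 0.4804 -0.2251  0.1816]
-2.380805209833412 19.857336201821454
```

Emit:
drive_tool(rows=[[[0,0,0],-0.1],[[0,0,0],-0.1],[[0,0,0],-0.1],[[0,0,0],-0.1],[[0,0,0],-0.1],[[0,0,0],-0.086],[[0,0,0],0],[[0,0,0],0]])

```text
t: 6.6
tool_pos: [0.4795, -0.2218, 0.2354]
tool_rot: [3.064, -0.346, 0.039]
contact_force: [0.9, 0.0, 3.0]
opening: 0.0041
grip_force: 19.9
```

```bash
cat >> h.py <<'E'
def fk(q,p):
    a1,d1,a2,a3,d4,d6=p;r=Ro.from_euler
    R1=r('z',q[0]).as_matrix();R2=R1@r('y',q[1]).as_matrix();R3=R2@r('y',q[2]).as_matrix()
    R4=R3@r('z',q[3]).as_matrix();R5=R4@r('y',q[4]).as_matrix();R6=R5@r('z',q[5]).as_matrix()
    return R1@[a1,0,d1]+R2@[0,0,a2]+R3@[a3,0,d4]+R5@[0,0,d6],R6
E
python3 - <<'E'
from h import *
from scipy.optimize import least_squares
o,R=st();print(np.arctan2(R[1,1],R[0,1]),o['grip_force'])
Q=[[-1.364,.0533,1.6141,0,1.476,-.119],[-1.3627,1.1743,.055,.005,1.8428,-.0164],[-.8187,-.2645,1.7319,-.0275,1.6062,.5208],[-.595,-.2151,1.8514,-.0404,1.4539,1.6525],[-.5578,-.149,1.9246,-.043,1.3188,1.8319],[-1.3597,1.1717,.0544,.0023,1.8902,-.0139]]
P=np.array([[.19996,-.5917,.3028],[.2832,-.977,.3104],[.4047,-.3323,.411],[.4692,-.238,.3127],[.4795,-.2218,.2355],[.2835,-.9665,.3129]])
s=least_squares(lambda p:np.concatenate([fk(q,p)[0]-x for q,x in zip(Q,P)]+[1e-3*(p-[0,.2,.4,0,.4,.2])]),[0,.2,.4,0,.4,.2])
print(s.x,s.fun.reshape(-1,3)); np.save('p.npy',s.x)
print(fk(Q[4],s.x)[1])
lo=np.array([-3.01,-1.01,.06,-1.02,.09,-3.14]);hi=np.array([3.01,2.22,2.58,4.17,2.62,3.14])
th=1.346
for nm,gp in(('grasp',[.481,-.226,.074]),('entry',[.487,.196,.15])):
  for a in(35,45,55):
    for fl in(1,-1):
      a_=np.radians(a);d=np.array([np.cos(a_)*np.cos(th),np.cos(a_)*np.sin(th),-np.sin(a_)])
      y=fl*np.array([-np.sin(th),np.cos(th),0]);x=np.cross(y,d);RT=np.c_[x,y,d];T=np.array(gp)-.054*d
      best=min((least_squares(lambda q:np.r_[fk(q,s.x)[0]-T,.3*Ro.from_matrix(fk(q,s.x)[1].T@RT).as_rotvec()],q0,bounds=(lo,hi)) for q0 in([-.5,0,1.8,.5,1.2,0],[.3,0,1.8,1.5,1.2,1],[0,.3,1.5,2.5,1.5,-1])),key=lambda r:r.cost)
      print(nm,a,'xdown' if x[2]<0 else 'xup',best.cost,best.x)
E
```

```text
t 6.6 q [-0.5578 -0.1489  1.9246 -0.0429  1.3186  1.2478] pos [ 0.4795 -0.2218  0.2354] F [0.882  0.0377 3.0239] 
 [[ 0.9745 -0.2236  0.0183]
 [-0.2222 -0.9731 -0.0603]
 [ 0.0313  0.0547 -0.998 ]] open 0.004082741497128515 gp [ 0.4805 -0.2251  0.1815]
-1.7966847646500461 19.935889305488672
[ 0.1131 -0.7166  0.3833  0.2112  0.5444 -0.9004] [[-0.0651 -0.0509  0.001 ]
 [-0.0834  0.0097  0.0025]
 [-0.0348 -0.0269 -0.0136]
 [-0.023  -0.0204 -0.0028]
 [-0.0324 -0.013   0.008 ]
 [-0.0702 -0.0383  0.0047]
 [ 0.0001 -0.0009 -0.    ]
 [ 0.0002  0.0001 -0.0011]]
[[ 0.724   0.6896  0.0181]
 [ 0.6892 -0.722  -0.0604]
 [-0.0285  0.0562 -0.998 ]]
grasp 35 xdown 8.004117378036726e-30 [ 0.616   0.2256  1.0925  0.6572  1.1067 -0.8068]
grasp 35 xup 4.864429600155409e-25 [0.616  0.2256 1.0925 0.6572 1.1067 2.3348]
grasp 45 xdown 6.607033762734433e-25 [ 0.5269  0.118   1.4114  0.6181  1.1004 -0.9593]
grasp 45 xup 6.934301401092925e-23 [0.5269 0.118  1.4114 0.6181 1.1004 2.1823]
grasp 55 xdown 1.0283639571550674e-27 [ 0.3973  0.0435  1.6684  0.5478  1.1084 -1.1174]
grasp 55 xup 6.3077358843831515e-27 [0.3973 0.0435 1.6684 0.5478 1.1084 2.0242]
entry 35 xdown 0.0005681300867138132 [ 0.952   0.9766  0.06    0.3522  1.3087 -0.3645]
entry 35 xup 0.0005681300867142571 [0.952  0.9766 0.06   0.3522 1.3087 2.7771]
entry 45 xdown 8.724498706613875e-21 [ 0.8985  0.8992  0.2508  0.3257  1.2734 -0.4258]
entry 45 xup 9.32835635808338e-26 [0.8985 0.8992 0.2508 0.3257 1.2734 2.7158]
entry 55 xdown 3.390427894062262e-24 [ 0.8439  0.6002  0.8479  0.3058  1.1606 -0.5479]
entry 55 xup 1.5581685021260732e-25 [0.8439 0.6002 0.8479 0.3058 1.1606 2.5937]
```

```bash
cat >> h.py <<'E'
def fk(q,p):
    a1,d1,a2,a3,d4,d6,b=p;r=Ro.from_euler
    R1=r('z',q[0]).as_matrix();R2=R1@r('y',q[1]).as_matrix();R3=R2@r('y',q[2]).as_matrix()
    R4=R3@r('z',q[3]).as_matrix();R5=R4@r('y',q[4]).as_matrix();R6=R5@r('z',q[5]+np.pi/2).as_matrix()
    return R1@[a1,b,d1]+R2@[0,0,a2]+R3@[a3,0,d4]+R5@[0,0,d6],R6
E
cat > ik.py <<'E'
from h import *
from scipy.optimize import least_squares
Q=[[-1.364,.0533,1.6141,0,1.476,-.119],[-1.3627,1.1743,.055,.005,1.8428,-.0164],[-.8187,-.2645,1.7319,-.0275,1.6062,.5208],[-.595,-.2151,1.8514,-.0404,1.4539,1.6525],[-.5578,-.149,1.9246,-.043,1.3188,1.8319]]
P=np.array([[.19996,-.5917,.3028],[.2832,-.977,.3104],[.4047,-.3323,.411],[.4692,-.238,.3127],[.4795,-.2218,.2355]])
g=np.array([0,.3,.4,0,.4,.2,0])
s=least_squares(lambda p:np.concatenate([fk(q,p)[0]-x for q,x in zip(Q,P)]+[3e-3*(p-g)]),g)
print(s.x,np.abs(s.fun[:15]).max()); np.save('p.npy',s.x)
lo=np.array([-3.01,-1.01,.06,-1.02,.09,-3.14]);hi=np.array([3.01,2.22,2.58,4.17,2.62,3.14])
th=1.346
for nm,gp in(('grasp',[.481,-.226,.074]),('entry',[.487,.196,.15])):
  for a in(35,45,55):
    for fl in(1,-1):
      a_=np.radians(a);d=np.array([np.cos(a_)*np.cos(th),np.cos(a_)*np.sin(th),-np.sin(a_)])
      y=fl*np.array([-np.sin(th),np.cos(th),0]);x=np.cross(y,d);RT=np.c_[x,y,d];T=np.array(gp)-.054*d
      best=min((least_squares(lambda q:np.r_[fk(q,s.x)[0]-T,.3*Ro.from_matrix(fk(q,s.x)[1].T@RT).as_rotvec()],q0,bounds=(lo,hi)) for q0 in([-.5,0,1.8,.5,1.2,0],[.3,0,1.8,1.5,1.2,1],[0,.3,1.5,2.5,1.5,-1])),key=lambda r:r.cost)
      print(nm,a,'xdown' if x[2]<0 else 'xup',best.cost,best.x)
E
python3 ik.py
```

```text
[0.     0.2387 0.4263 0.0958 0.6099 0.2075 0.0742] 3.290560581759028e-05
grasp 35 xdown 8.636573045871915e-20 [-0.9084  0.3617  1.7872  0.6941  1.6909  2.2836]
grasp 35 xup 2.2857145606452015e-28 [-0.9084  0.3617  1.7872  0.6941  1.6909 -0.858 ]
grasp 45 xdown 1.2851953665425736e-20 [-0.8701  0.2747  1.8245  0.6004  1.5816  2.3323]
grasp 45 xup 1.0985491423613971e-25 [-0.8701  0.2747  1.8245  0.6004  1.5816 -0.8093]
grasp 55 xdown 7.040609002359243e-27 [-0.8216  0.1943  1.8611  0.4968  1.4743  2.3969]
grasp 55 xup 6.408919765841824e-25 [-0.8216  0.1943  1.8611  0.4968  1.4743 -0.7447]
entry 35 xdown 2.0424152119443572e-26 [-0.1989 -0.162   2.1986  1.02    1.2905  2.7636]
entry 35 xup 1.4734167131811378e-28 [-0.1989 -0.162   2.1986  1.02    1.2905 -0.378 ]
entry 45 xdown 1.2471518534899091e-24 [-0.1319 -0.2066  2.1686  0.8419  1.2342  2.9183]
entry 45 xup 1.2404703344422719e-29 [-0.1319 -0.2066  2.1686  0.8419  1.2342 -0.2233]
entry 55 xdown 2.3542255496001952e-17 [-0.0541 -0.2239  2.1284  0.651   1.2021  3.0811]
entry 55 xup 7.119704583025789e-25 [-0.0541 -0.2239  2.1284  0.651   1.2021 -0.0605]
```

Emit:
drive_tool(rows=[[[0,0,0],0],[[0,0,0],0],[[0,0,0],0],[[0,0,0],0],[[0,0,-0.03],0],[[0,0,-0.045],0],[[0,0,-0.045],0],[[0.002,0.025,-0.02],0]], jaw=0)

```text
t: 7.4
tool_pos: [0.4743, -0.2371, 0.3817]
tool_rot: [3.062, -0.339, 0.048]
contact_force: [-0.2, -0.7, 0.5]
opening: 0.0851
grip_force: 0.0
```

Emit:
drive_tool(rows=[[[0.002,0.036,-0.03],0],[[0.002,0.036,-0.03],0],[[0.002,0.036,-0.03],0],[[0.002,0.036,-0.03],0],[[0.002,0.036,-0.03],0],[[0.002,0.036,-0.03],0],[[0.002,0.036,-0.03],0],[[0.002,0.036,-0.03],0],[[0.002,0.036,-0.03],0],[[0.002,0.036,-0.03],0]])

```text
t: 8.4
tool_pos: [0.407, -0.576, 0.6971]
tool_rot: [3.064, -0.344, 0.037]
contact_force: [0.2, -0.9, 0.1]
opening: 0.0854
grip_force: 0.0
```

```bash
python3 -c "
from h import *
st();shot('scene','s2')
i=cv2.imread('pics/s2.png');cv2.imwrite('pics/s2b.png',cv2.resize(i,(800,600),interpolation=cv2.INTER_CUBIC))
"
```

```text
t 8.4 q [-1.0569  0.3066  0.6756 -0.0164  2.0983  0.7287] pos [ 0.407  -0.576   0.6971] F [ 0.1877 -0.9089  0.085 ] 
 [[ 0.9749 -0.2222  0.0176]
 [-0.2208 -0.9735 -0.0601]
 [ 0.0305  0.0547 -0.998 ]] open 0.08543957918908922 gp [ 0.4079 -0.5793  0.6432]
```

View pics/s2b.png

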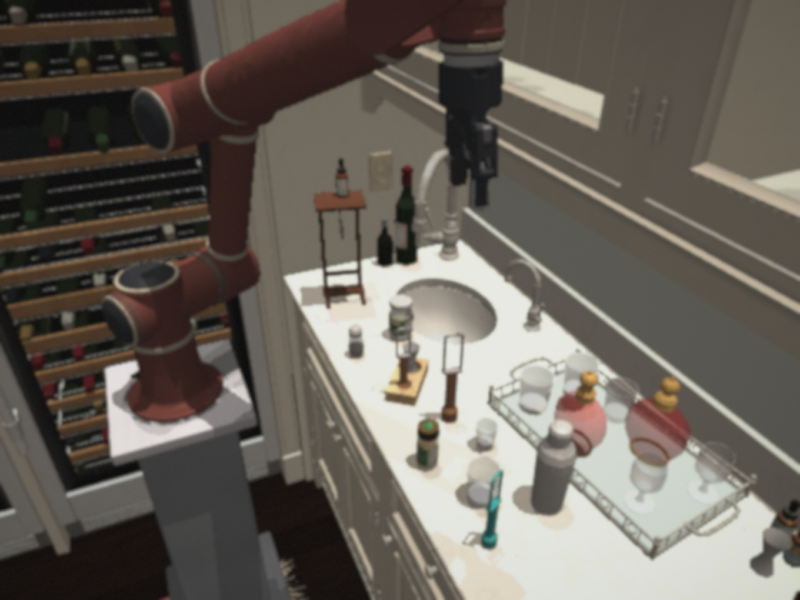

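Emit:
drive_tool(rows=[[[0.03,0.033,0],0],[[0.03,0.033,0],0],[[0.02,0.022,0],0],[[0.015,0.016,0],0],[[0.015,0.016,0],0],[[0.03,0.033,0],0],[[0.03,0.033,0],0],[[0.03,0.033,0],0],[[0.03,0.033,0],0],[[0.03,0.033,0],0]])

```text
t: 9.45
tool_pos: [0.4954, -0.7556, 0.6181]
tool_rot: [2.952, -0.329, 0.169]
contact_force: [0.1, -0.2, -0.1]
opening: 0.0856
grip_force: 0.0
```

```bash
python3 -c "
from h import *
st()"
```

```text
t 9.45 q [-1.0722  0.8502  0.0549 -0.0025  2.0351  0.7192] pos [ 0.4954 -0.7556  0.6181] F [ 0.0534 -0.2115 -0.1426] 
 [[ 0.9693 -0.2273  0.0937]
 [-0.2085 -0.9619 -0.1768]
 [ 0.1303  0.1518 -0.9798]] open 0.08562777379785283 gp [ 0.5005 -0.7652  0.5652]
```

Emit:
drive_tool(rows=[[[0.025,0.027,-0.025],0],[[0.025,0.027,-0.025],0],[[0.025,0.027,-0.025],0],[[0.025,0.027,-0.025],0],[[0.025,0.027,-0.02],0],[[0.025,0.027,-0.02],0],[[0.025,0.027,-0.02],0],[[0.025,0.027,-0.02],0],[[0.025,0.027,-0.02],0],[[0.025,0.027,-0.02],0]])

```text
t: 10.45
tool_pos: [0.4771, -0.7528, 0.7131]
tool_rot: [2.748, -0.304, 0.371]
contact_force: [0.1, -0.2, 0.1]
opening: 0.0851
grip_force: 0.0
```

```bash
python3 -c "
from h import *
st()"
```

```text
t 10.45 q [-1.0948  0.7544  0.055   0.0252  1.8917  0.7095] pos [ 0.4771 -0.7528  0.7131] F [ 0.0761 -0.2398  0.1468] 
 [[ 0.9427 -0.2539  0.2165]
 [-0.1621 -0.9157 -0.3678]
 [ 0.2916  0.3116 -0.9043]] open 0.08511891022273145 gp [ 0.4888 -0.7727  0.6643]
```

Emit:
drive_tool(rows=[[[0.027,0.025,-0.022],0],[[0.027,0.025,-0.022],0],[[0.027,0.025,-0.022],0],[[0.027,0.025,-0.022],0],[[0.027,0.025,-0.02],0],[[0.027,0.025,-0.02],0],[[0.027,0.025,-0.02],0],[[0.027,0.025,-0.02],0],[[0.027,0.025,-0.02],0],[[0.027,0.025,-0.02],0]])

```text
t: 11.45
tool_pos: [0.4617, -0.7001, 0.8404]
tool_rot: [2.529, -0.277, 0.551]
contact_force: [0.3, 0.7, 0.4]
opening: 0.0855
grip_force: 0.0
```

```bash
python3 -c "
from h import *
o,R=st();z=R[:,2];print('ratio',(z[:2]@[.991,.131])/-z[2], fk(o['q'],np.load('p.npy'))[0])"
```

```text
t 11.45 q [-1.086   0.6208  0.055   0.0395  1.7831  0.7249] pos [ 0.4617 -0.7001  0.8404] F [0.2878 0.7495 0.427 ] 
 [[ 0.8956 -0.3006  0.3279]
 [-0.0835 -0.8377 -0.5397]
 [ 0.4369  0.456  -0.7754]] open 0.08545444878839643 gp [ 0.4794 -0.7292  0.7986]
ratio 0.3278599482673808 [ 0.4619 -0.7004  0.8406]
```

```bash
cat > sim.py <<'E'
from h import *
from scipy.optimize import least_squares
p=np.load('p.npy')
lo=np.array([-3.01,-1.01,.06,-1.02,.09,-3.14]);hi=np.array([3.01,2.22,2.58,4.17,2.62,3.14])
def ik(T,RT,q0):
    r=least_squares(lambda q:np.r_[fk(q,p)[0]-T,.3*Ro.from_matrix(fk(q,p)[1].T@RT).as_rotvec()],np.clip(q0,lo+1e-3,hi-1e-3),bounds=(lo,hi));return r.x,r.cost**.5
E
python3 - <<'E'
from sim import *
o,R=st()
for wr,wz in((.6,.45),(.55,.7)):
  print('--',wr,wz)
  q=o['q'];lat=np.array([-.131,.991,0]);b0=np.array([.327,.044,-.944])
  W0=o['tool_pos']-.2075*R[:,2]
  # move path of wrist in cylindrical coords
  az0=np.arctan2(W0[1],W0[0]);r0=np.hypot(*W0[:2])
  for k in np.linspace(0,1,9):
    az=az0+k*(-3.0+np.arcsin(.0742/wr)-az0);r=r0+k*(wr-r0);zz=W0[2]+k*(wz-W0[2])
    T=np.array([r*np.cos(az),r*np.sin(az),zz])+.2075*R[:,2];q,c=ik(T,R,q)
    print('mv',q,round(c,4),T)
  W=T-.2075*R[:,2];Rk=R
  for be in np.radians([-20,0,20,41]):
    z=np.cos(be)*b0+np.sin(be)*lat;z/=np.linalg.norm(z)
    ax=np.cross(Rk[:,2],z);an=np.arctan2(np.linalg.norm(ax),Rk[:,2]@z);Rk=Ro.from_rotvec(ax/np.linalg.norm(ax)*an).as_matrix()@Rk
    q,c=ik(W+.2075*z,Rk,q);print('tilt',np.degrees(be),q,round(c,4),z,W+.2075*z)
E
```

```text
t 11.45 q [-1.086   0.6208  0.055   0.0395  1.7831  0.7249] pos [ 0.4617 -0.7001  0.8404] F [0.2878 0.7495 0.427 ] 
 [[ 0.8956 -0.3006  0.3279]
 [-0.0835 -0.8377 -0.5397]
 [ 0.4369  0.456  -0.7754]] open 0.08545444878839643 gp [ 0.4794 -0.7292  0.7986]
-- 0.6 0.45
mv [-1.0861  0.6163  0.0621  0.0395  1.7804  0.7247] 0.0 [ 0.4617 -0.7001  0.8404]
mv [-1.325   0.3523  0.5672  0.1878  1.5611  0.5266] 0.0 [ 0.308  -0.7634  0.7715]
mv [-1.564   0.2269  0.8421  0.332   1.4684  0.2945] 0.0 [ 0.1469 -0.7882  0.7026]
mv [-1.8031  0.1423  1.0542  0.4639  1.4353  0.0439] 0.0 [-0.0124 -0.7744  0.6337]
mv [-2.0423  0.0831  1.2313  0.5721  1.4461 -0.214 ] 0.0 [-0.1609 -0.7244  0.5648]
mv [-2.2815  0.044   1.3839  0.6468  1.488  -0.4724] 0.0 [-0.2907 -0.6425  0.4959]
mv [-2.5209  0.0234  1.5169  0.6814  1.5473 -0.7296] 0.0 [-0.3952 -0.5344  0.4269]
mv [-2.7604  0.0214  1.6325  0.6731  1.6097 -0.9871] 0.0 [-0.4696 -0.4074  0.358 ]
mv [-3.      0.0389  1.7314  0.6223  1.6607 -1.2468] 0.0 [-0.5109 -0.2695  0.2891]
tilt -20.0 [-3.      0.0389  1.7314  0.3545  1.6958 -1.2757] 0.0 [ 0.3522 -0.2977 -0.887
[... 892 characters left out ...]
   -0.053   1.2875  0.6999  1.7832 -0.5336] 0.0 [-0.3641 -0.5128  0.6144]
mv [-2.7599 -0.1126  1.4054  0.7152  1.8882 -0.7526] 0.0 [-0.4285 -0.3913  0.5768]
mv [-3.     -0.1674  1.5162  0.6912  1.9967 -0.9818] 0.0 [-0.461  -0.2623  0.5391]
tilt -20.0 [-3.0001 -0.1674  1.5162  0.4074  2.0881 -1.1115] 0.0 [ 0.3522 -0.2977 -0.8873] [-0.456  -0.2121  0.5159]
tilt 0.0 [-3.0001 -0.1674  1.5162  0.003   2.1291 -1.3208] 0.0 [ 0.327  0.044 -0.944] [-0.4612 -0.1412  0.5041]
tilt 20.0 [-3.0001 -0.1674  1.5162 -0.403   2.0956 -1.5323] 0.0 [ 0.2624  0.3802 -0.8869] [-0.4746 -0.0715  0.516 ]
tilt 41.0 [-3.0001 -0.1674  1.5162 -0.7971  1.989  -1.7134] 0.0 [ 0.1608  0.6832 -0.7123] [-0.4957 -0.0086  0.5522]
```

```bash
python3 - <<'E'
from sim import *
o,R=st();c=o['tool_pos']
for w,n in(([0.05,-.77,.70],10),([-.35,-.56,.55],10),([-.49,-.28,.42],9)):
    print(n,R.T@(np.array(w)-c)/n,np.linalg.norm(w-c)/n);c=np.array(w)
E
```

```text
t 11.45 q [-1.086   0.6208  0.055   0.0395  1.7831  0.7249] pos [ 0.4617 -0.7001  0.8404] F [0.2878 0.7495 0.427 ] 
 [[ 0.8956 -0.3006  0.3279]
 [-0.0835 -0.8377 -0.5397]
 [ 0.4369  0.456  -0.7754]] open 0.08545444878839643 gp [ 0.4794 -0.7292  0.7986]
10 [-0.0424  0.0118  0.0012] 0.04405295880003968
10 [-0.0441 -0.0124 -0.0128] 0.04760252094164761
9 [-0.0228 -0.028  -0.0107] 0.03766322501484066
```

Emit:
drive_tool(rows=[[[-0.042,0.012,0.001],0],[[-0.042,0.012,0.001],0],[[-0.042,0.012,0.001],0],[[-0.042,0.012,0.001],0],[[-0.042,0.012,0.001],0],[[-0.042,0.012,0.001],0],[[-0.042,0.012,0.001],0],[[-0.042,0.012,0.001],0],[[-0.042,0.012,0.001],0],[[-0.042,0.012,0.001],0]])

```text
t: 12.45
tool_pos: [0.0559, -0.7707, 0.706]
tool_rot: [2.53, -0.276, 0.549]
contact_force: [-0.0, -0.1, -1.2]
opening: 0.0856
grip_force: 0.0
```

Emit:
drive_tool(rows=[[[-0.044,-0.012,-0.013],0],[[-0.044,-0.012,-0.013],0],[[-0.044,-0.012,-0.013],0],[[-0.044,-0.012,-0.013],0],[[-0.044,-0.012,-0.013],0],[[-0.044,-0.012,-0.013],0],[[-0.044,-0.012,-0.013],0],[[-0.044,-0.012,-0.013],0],[[-0.044,-0.012,-0.013],0],[[-0.044,-0.012,-0.013],0]])

```text
t: 13.45
tool_pos: [-0.3448, -0.5622, 0.5609]
tool_rot: [2.531, -0.276, 0.546]
contact_force: [-0.9, -0.4, -0.1]
opening: 0.0851
grip_force: 0.0
```

Emit:
drive_tool(rows=[[[-0.023,-0.028,-0.011],0],[[-0.023,-0.028,-0.011],0],[[-0.023,-0.028,-0.011],0],[[-0.023,-0.028,-0.011],0],[[-0.023,-0.028,-0.011],0],[[-0.023,-0.028,-0.011],0],[[-0.023,-0.028,-0.011],0],[[-0.01,-0.01,-0.005],0]])

```text
t: 14.25
tool_pos: [-0.4629, -0.3299, 0.4548]
tool_rot: [2.532, -0.281, 0.548]
contact_force: [0.1, -0.3, 0.7]
opening: 0.0853
grip_force: 0.0
```

```bash
python3 -c "
from h import *
o,R=st();print('lat in tool',R.T@[-.131,.991,0])"
```

```text
t 14.25 q [-2.8802 -0.1105  1.6004  0.6706  1.8102 -0.9767] pos [-0.4629 -0.3299  0.4548] F [ 0.1041 -0.3281  0.7297] 
 [[ 0.8961 -0.3025  0.3249]
 [-0.0879 -0.8383 -0.5381]
 [ 0.4351  0.4536 -0.7778]] open 0.08529186790837072 gp [-0.4453 -0.359   0.4128]
lat in tool [-0.2045 -0.7911 -0.5758]
```

Emit:
drive_tool(rows=[[[-0.005,-0.02,-0.014],0],[[-0.005,-0.02,-0.014],0],[[-0.003,-0.012,-0.009],0],[[-0.002,-0.008,-0.006],0],[[-0.005,-0.02,-0.014],0],[[-0.01,-0.039,-0.028],0],[[-0.01,-0.039,-0.028],0],[[-0.01,-0.04,-0.027],0],[[-0.01,-0.04,-0.026],0],[[-0.01,-0.041,-0.025],0]])

```text
t: 15.25
tool_pos: [-0.4778, -0.2314, 0.4667]
tool_rot: [2.685, -0.259, 0.54]
contact_force: [-0.3, 0.6, 0.3]
opening: 0.085
grip_force: 0.0
```

```bash
python3 -c "
from h import *
o,R=st();print('lat in tool',R.T@[-.131,.991,0])"
```

```text
t 15.25 q [-3.0099 -0.131   1.5754  0.5048  1.9627 -1.1139] pos [-0.4778 -0.2314  0.4667] F [-0.2988  0.6103  0.2825] 
 [[ 0.9087 -0.2513  0.3332]
 [-0.1019 -0.9078 -0.4068]
 [ 0.4047  0.3357 -0.8506]] open 0.08504802907423764 gp [-0.4599 -0.2534  0.4208]
lat in tool [-0.22   -0.8667 -0.4468]
```

Emit:
drive_tool(rows=[[[-0.011,-0.043,-0.021],0],[[-0.011,-0.044,-0.02],0],[[-0.011,-0.045,-0.018],0],[[-0.011,-0.045,-0.017],0],[[-0.011,-0.045,-0.016],0],[[-0.011,-0.046,-0.014],0],[[-0.011,-0.046,-0.013],0],[[-0.011,-0.046,-0.012],0],[[-0.011,-0.047,-0.01],0],[[-0.011,-0.047,-0.009],0]])

```text
t: 16.25
tool_pos: [-0.4777, -0.1741, 0.4601]
tool_rot: [2.98, -0.217, 0.516]
contact_force: [-1.4, 0.5, 1.3]
opening: 0.0854
grip_force: 0.0
```

```bash
python3 -c "
from h import *
o,R=st();print('lat in tool',R.T@[-.131,.991,0])"
```

```text
t 16.25 q [-3.0101 -0.1357  1.5616  0.1937  2.0237 -1.2363] pos [-0.4777 -0.1741  0.4601] F [-1.3751  0.48    1.3117] 
 [[ 0.9321 -0.1586  0.3257]
 [-0.1214 -0.9838 -0.1315]
 [ 0.3413  0.0831 -0.9363]] open 0.08535317267298717 gp [-0.4601 -0.1812  0.4095]
lat in tool [-0.2424 -0.9542 -0.173 ]
```

Emit:
drive_tool(rows=[[[-0.012,-0.047,-0.008],0],[[-0.012,-0.047,-0.007],0],[[-0.012,-0.047,-0.005],0],[[-0.012,-0.048,-0.004],0],[[-0.012,-0.048,-0.002],0],[[-0.012,-0.048,0],0],[[-0.012,-0.048,0.002],0],[[-0.012,-0.048,0.003],0],[[-0.012,-0.048,0.005],0],[[-0.012,-0.048,0.006],0]])

```text
t: 17.25
tool_pos: [-0.4817, -0.1123, 0.4511]
tool_rot: [-2.926, 0.142, -0.423]
contact_force: [-0.1, -0.4, -0.6]
opening: 0.0853
grip_force: 0.0
```

Emit:
drive_tool(rows=[[[-0.012,-0.047,0.008],0],[[-0.012,-0.047,0.01],0],[[-0.012,-0.047,0.011],0],[[-0.012,-0.047,0.012],0],[[-0.012,-0.046,0.014],0],[[-0.011,-0.046,0.016],0],[[-0.011,-0.045,0.017],0],[[-0.011,-0.045,0.018],0]])

```text
t: 18.05
tool_pos: [-0.4808, -0.0646, 0.4321]
tool_rot: [-2.71, 0.08, -0.33]
contact_force: [-0.0, 0.2, 0.2]
opening: 0.0855
grip_force: 0.0
```

```bash
python3 -c "
from h import *
o,R=st();print('lat in tool',R.T@[-.131,.991,0]);z=R[:,2];print('dir',np.arctan2(z[1],z[0]),'below horiz',np.degrees(np.arcsin(-z[2])))"
```

```text
t 18.05 q [-3.0101 -0.1667  1.6505 -0.3902  1.9459 -1.4716] pos [-0.4808 -0.0646  0.4321] F [-0.0092  0.2431  0.1513] 
 [[ 0.9704 -0.0076  0.2413]
 [-0.1039 -0.9154  0.3889]
 [ 0.2179 -0.4025 -0.8891]] open 0.08553287987014989 gp [-0.4678 -0.0436  0.3841]
lat in tool [-0.2301 -0.9062  0.3538]
dir 1.015427276070679 below horiz 62.76175393328824
```

Emit:
drive_tool(rows=[[[-0.011,-0.045,0.018],0],[[-0.011,-0.045,0.019],0],[[-0.011,-0.044,0.02],0],[[-0.011,-0.044,0.021],0],[[-0.011,-0.043,0.023],0],[[-0.011,-0.043,0.024],0],[[-0.011,-0.042,0.025],0],[[-0.011,-0.042,0.026],0],[[-0.011,-0.041,0.027],0],[[-0.011,-0.041,0.028],0]])

```text
t: 19.05
tool_pos: [-0.487, -0.0153, 0.4284]
tool_rot: [-2.455, 0.016, -0.23]
contact_force: [-0.1, -0.4, -0.9]
opening: 0.0851
grip_force: 0.0
```

```bash
python3 -c "
from h import *
o,R=st();print('lat in tool',R.T@[-.131,.991,0]);z=R[:,2];print('dir',np.arctan2(z[1],z[0]),'below horiz',np.degrees(np.arcsin(-z[2])))"
```

```text
t 19.05 q [-3.0101 -0.1814  1.7115 -0.6674  1.8548 -1.5394] pos [-0.487  -0.0153  0.4284] F [-0.1437 -0.4146 -0.8761] 
 [[ 0.9844  0.0472  0.1692]
 [-0.0695 -0.7802  0.6217]
 [ 0.1614 -0.6238 -0.7648]] open 0.08509407298408284 gp [-0.4778  0.0183  0.3871]
lat in tool [-0.1978 -0.7793  0.5939]
dir 1.3050375803217633 below horiz 49.88497899097345
```

Emit:
drive_tool(rows=[[[-0.01,-0.04,0.029],0],[[-0.01,-0.039,0.03],0],[[-0.01,-0.038,0.031],0],[[-0.01,-0.037,0.032],0],[[0,0,0],0]])

```text
t: 19.55
tool_pos: [-0.4897, 0.0003, 0.4278]
tool_rot: [-2.362, -0.006, -0.197]
contact_force: [0.7, 0.1, -0.8]
opening: 0.0856
grip_force: 0.0
```

```bash
cat >> sim.py <<'E'
def turn(R,th=None):
    # turn about tool z making tool x point down in vertical plane of z
    z=R[:,2];xd=-np.array([0,0,1])+z[2]*z;xd/=np.linalg.norm(xd)
    return np.arctan2(R[:,1]@xd,R[:,0]@xd)
E
python3 - <<'E'
from sim import *
o,R=st();z=R[:,2];print('dir',np.arctan2(z[1],z[0]),'below horiz',np.degrees(np.arcsin(-z[2])))
a=turn(R);print('turn for xdown',a)
R2=R@Ro.from_euler('z',a).as_matrix();print(R2)
q=o['q'];c=o['tool_pos'];m=np.array([.481,-.226,.074])
for w,n in(([-.44,-.30,.45],8),([-.15,-.62,.45],10),([.2,-.62,.35],8),(m-.054*z-.10*z*[1,1,0]/np.linalg.norm(z[:2]),8),(m-.054*z,4)):
    print(n,R2.T@(np.array(w)-c)/n,np.linalg.norm(w-c)/n)
    w=np.array(w)
    for k in(.5,1):
        q2,cc=ik(c+(w-c)*k,R2,q);q=q2;print(q,round(cc,4),c+(w-c)*k)
    c=w
h=np.array([.487,.196,.15]);q,cc=ik(h-.054*z,R2,q);print('hook',q,cc)
E
```

```text
t 19.55 q [-3.0101 -0.1853  1.7358 -0.7633  1.818  -1.552 ] pos [-0.4897  0.0003  0.4278] F [ 0.687   0.0585 -0.7988] 
 [[ 0.9881  0.0623  0.1406]
 [-0.0536 -0.7172  0.6948]
 [ 0.1442 -0.694  -0.7054]] open 0.08559572179550311 gp [-0.4822  0.0378  0.3897]
dir 1.3711151044474155 below horiz 44.85964794786707
turn for xdown 1.7755978659936724
[[-0.1399 -0.9801  0.1406]
 [-0.6914  0.1984  0.6948]
 [-0.7088  0.     -0.7054]]
8 [ 0.0231 -0.0135 -0.0272] 0.038147999442741456
[-2.7343 -0.0995  1.6407 -0.6987  2.0098  0.4347] 0.0 [-0.4649 -0.1499  0.4389]
[-2.4987  0.0661  1.459  -0.6062  2.1661  0.6385] 0.0 [-0.44 -0.3   0.45]
10 [ 0.0181 -0.0348 -0.0182] 0.04318564576337837
[-2.1718  0.159   1.3588 -0.392   2.3309  1.0026] 0.0 [-0.295 -0.46   0.45 ]
[-1.8958  0.3974  1.0751 -0.1391  2.4482  1.3749] 0.0 [-0.15 -0.62  0.45]
8 [ 0.0027 -0.0429  0.015 ] 0.04550068680800323
[-1.6736  0.3595  1.2042  0.0976  2.361   1.7087] 0.0 [ 0.025 -0.62   0.4  ]
[-1.4458  0.4258  1.2025  0.2955  2.2526  1.9934] 0.0 [ 0.2  -0.62  0.35]
8 [-0.0057 -0.0247  0.0479] 0.05415641426702858
[-1.2385  0.3329  1.5245  0.4005  1.9677  2.1265] 0.0 [ 0.3268 -0.4908  0.231 ]
[-0.9853  0.3961  1.6689  0.5282  1.6777  2.2471] 0.0 [ 0.4536 -0.3615  0.1121]
4 [-0.0176  0.      0.0177] 0.025000000000000005
[-0.9286  0.3378  1.7456  0.5585  1.6364  2.2803] 0.0 [ 0.4635 -0.3125  0.1121]
[-0.8659  0.2839  1.814   0.5913  1.5946  2.318 ] 0.0 [ 0.4734 -0.2635  0.1121]
hook [-0.1337 -0.1936  2.1586  0.8405  1.2513  2.8976] 5.2351926967129025e-08
```

Emit:
drive_tool(rows=[[[0,0,-0.02],0.148],[[0,0,-0.02],0.148],[[0,0,-0.02],0.148],[[0,0,-0.02],0.148],[[0,0,-0.02],0.148],[[0,0,0],0.148],[[0,0,0],0.148],[[0,0,0],0.148],[[0,0,0],0.148],[[0,0,0],0.148]])

```text
t: 20.55
tool_pos: [-0.5039, -0.0693, 0.499]
tool_rot: [-1.784, 1.631, 0.517]
contact_force: [0.2, 0.3, -0.4]
opening: 0.0854
grip_force: 0.0
```

Emit:
drive_tool(rows=[[[0,0,0],0.148],[[0,0,0],0.148],[[0.023,-0.013,-0.02],0],[[0.023,-0.013,-0.02],0],[[0.023,-0.013,-0.02],0],[[0.023,-0.013,-0.02],0],[[0.023,-0.013,-0.01],0],[[0.023,-0.013,-0.01],0]])

```text
t: 21.35
tool_pos: [-0.4606, -0.251, 0.4717]
tool_rot: [-1.555, 1.902, 0.647]
contact_force: [0.5, 1.3, 0.0]
opening: 0.0853
grip_force: 0.0
```

```bash
python3 - <<'E'
from sim import *
o,R=st();z=R[:,2];print('dir',np.arctan2(z[1],z[0]),'below horiz',np.degrees(np.arcsin(-z[2])),turn(R))
q=o['q'];c=o['tool_pos'];m=np.array([.481,-.226,.076])
for w,n in(([-.15,-.62,.45],10),([.2,-.62,.35],8),(m-.054*z-.12*z,8),(m-.054*z,4)):
    print(n,R.T@(np.array(w)-c)/n,np.linalg.norm(w-c)/n)
    w=np.array(w)
    for k in(.5,1):
        q,cc=ik(c+(w-c)*k,R,q);print(q,round(cc,4),c+(w-c)*k)
    c=w
E
```

```text
t 21.35 q [-2.5814  0.0203  1.4701 -0.6578  2.1436  0.5357] pos [-0.4606 -0.251   0.4717] F [0.526  1.281  0.0134] 
 [[-0.1412 -0.9801  0.1394]
 [-0.6921  0.1984  0.694 ]
 [-0.7078  0.0015 -0.7064]] open 0.08528393758286422 gp [-0.4531 -0.2135  0.4336]
dir 1.3725716564006996 below horiz 44.94159996133009 -0.002093408618007344
10 [ 0.0227 -0.0378 -0.0197] 0.04828208617340624
[-2.2051  0.1173  1.3865 -0.4243  2.3288  0.9537] 0.0 [-0.3053 -0.4355  0.4609]
[-1.8956  0.3969  1.0755 -0.14    2.4468  1.3754] 0.0 [-0.15 -0.62  0.45]
8 [ 0.0027 -0.0429  0.0149] 0.04550068680800323
[-1.6732  0.3591  1.2044  0.0962  2.3599  1.7091] 0.0 [ 0.025 -0.62   0.4  ]
[-1.4455  0.4255  1.2026  0.2939  2.2518  1.9938] 0.0 [ 0.2  -0.62  0.35]
8 [-0.0148 -0.0247  0.0415] 0.05053027657389073
[-1.2324  0.2788  1.5139  0.4143  2.0242  2.1609] 0.0 [ 0.3284 -0.4834  0.2745]
[-0.9681  0.2612  1.6708  0.5468  1.7836  2.3305] 0.0 [ 0.4567 -0.3468  0.1989]
4 [ 0.   -0.    0.03] 0.03000000000000001
[-0.9188  0.2638  1.7486  0.5654  1.6914  2.3265] 0.0 [ 0.4651 -0.3051  0.1565]
[-0.8653  0.2805  1.8136  0.5899  1.5972  2.3217] 0.0 [ 0.4735 -0.2635  0.1141]
```

Emit:
drive_tool(rows=[[[0.023,-0.038,-0.02],0],[[0.023,-0.038,-0.02],0],[[0.023,-0.038,-0.02],0],[[0.023,-0.038,-0.02],0],[[0.023,-0.038,-0.02],0],[[0.023,-0.038,-0.02],0],[[0.023,-0.038,-0.02],0],[[0.023,-0.038,-0.02],0],[[0.023,-0.038,-0.02],0],[[0.023,-0.038,-0.02],0]])

```text
t: 22.35
tool_pos: [-0.1475, -0.6246, 0.4497]
tool_rot: [-1.554, 1.902, 0.646]
contact_force: [-0.8, -0.4, 0.6]
opening: 0.0856
grip_force: 0.0
```

Emit:
drive_tool(rows=[[[0.003,-0.043,0.015],0],[[0.003,-0.043,0.015],0],[[0.003,-0.043,0.015],0],[[0.003,-0.043,0.015],0],[[0.003,-0.043,0.015],0],[[0.003,-0.043,0.015],0],[[0.003,-0.043,0.015],0],[[0.003,-0.043,0.015],0]])

```text
t: 23.15
tool_pos: [0.2034, -0.6248, 0.3472]
tool_rot: [-1.554, 1.902, 0.646]
contact_force: [-0.0, -0.7, -0.3]
opening: 0.0855
grip_force: 0.0
```

Emit:
drive_tool(rows=[[[-0.013,-0.022,0.036],0],[[-0.013,-0.022,0.036],0],[[-0.013,-0.022,0.036],0],[[-0.013,-0.022,0.036],0],[[-0.013,-0.022,0.036],0],[[-0.013,-0.022,0.036],0],[[-0.013,-0.022,0.036],0],[[-0.01,-0.02,0.025],0],[[0,0,0],0]])

```text
t: 24.05
tool_pos: [0.4268, -0.394, 0.2216]
tool_rot: [-1.557, 1.898, 0.652]
contact_force: [-0.7, 0.4, 0.3]
opening: 0.0852
grip_force: 0.0
```

```bash
python3 - <<'E'
from sim import *
o,R=st();z=R[:,2];m=np.array([.481,-.226,.076])
print(R.T@(m-(o['tool_pos']+.054*z)))
shot('wrist','w3')
for X in((.481,-.226,.1855),(.481,-.226,.115),(.481,-.226,.033)):print(proj('w3',X))
E
```

```text
t 24.05 q [-1.0443  0.2755  1.6124  0.5103  1.8631  2.2875] pos [ 0.4268 -0.394   0.2216] F [-0.7343  0.3642  0.264 ] 
 [[-0.1391 -0.9809  0.1359]
 [-0.6902  0.1944  0.697 ]
 [-0.7101  0.0032 -0.7041]] open 0.08523276921543971 gp [ 0.4341 -0.3564  0.1835]
[-0.0201 -0.021   0.173 ]
[255.5232 337.2483]
[258.0087 251.4514]
[260.3121 171.9393]
```

View pics/w3.png

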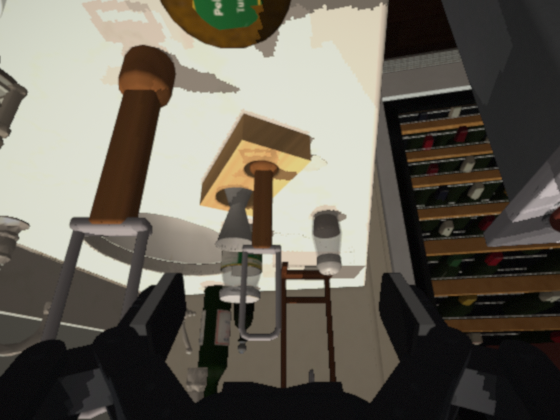

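Emit:
drive_tool(rows=[[[-0.01,-0.008,0.025],0],[[-0.01,-0.009,0.028],0],[[0,0,0.03],0],[[0,0,0.03],0],[[0,0,0.03],0],[[0,0,0.02],0],[[0,0,0.01],0],[[0,0,0],0]])

```text
t: 24.9
tool_pos: [0.4685, -0.2669, 0.1151]
tool_rot: [-1.554, 1.902, 0.647]
contact_force: [-0.6, -0.3, 0.0]
opening: 0.0855
grip_force: 0.0
```

Emit:
drive_tool(rows=[[[0,0,0],0],[[0,0,0],0],[[0,0,0],0],[[0,0,0],0],[[0,0,0],0],[[0,0,0],0],[[0,0,0],0]], jaw=1, grip_force=45)

```text
t: 25.6
tool_pos: [0.4693, -0.2671, 0.1161]
tool_rot: [-1.554, 1.902, 0.644]
contact_force: [0.3, -1.0, 2.4]
opening: 0.017
grip_force: 48.0
```

```bash
python3 - <<'E'
from sim import *
o,R=st();print(o['grip_force'])
z=R[:,2];print('dir',np.arctan2(z[1],z[0]))
# hook measure from s2 crop
i=cv2.imread('pics/s2.png');cv2.imwrite('pics/s2c.png',cv2.resize(i[125:220,205:275],(560,600)[:1]+(760,) if 0 else (442,600),interpolation=cv2.INTER_CUBIC))
E
```

```text
t 25.6 q [-0.8744  0.2748  1.8162  0.5865  1.6028  2.3161] pos [ 0.4693 -0.2671  0.1161] F [ 0.3267 -0.9713  2.428 ] 
 [[-0.1405 -0.98    0.1411]
 [-0.6923  0.1991  0.6936]
 [-0.7078 -0.0003 -0.7064]] open 0.017000516798399454 gp [ 0.4769 -0.2297  0.0779]
48.04911732673645
dir 1.3700592561445974
```

View pics/s2c.png

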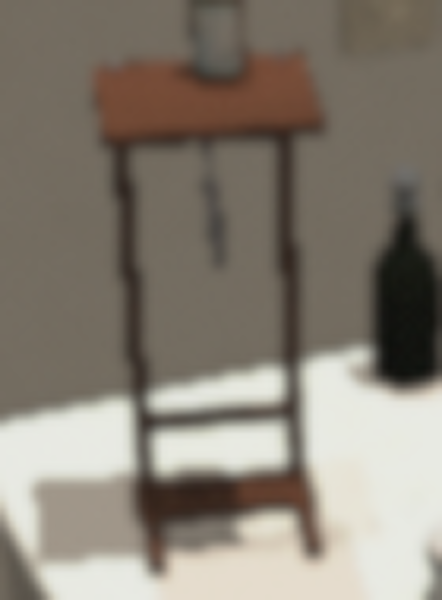

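```bash
python3 - <<'E'
from sim import *
def sc(X,Y): return np.array([205+(X+.5)/6.314-.5,125+(Y+.5)/6.314-.5])
def tc(X,Y): return np.array([130+(X-395.5)/5-.5,185+(Y+.5)/5-.5])
L=[ (70,-65,.307,'t1',tc(490,38)),(-40,-65,.307,'t1',tc(638,72)),(-40,65,.307,'t1',tc(595,253)),(70,65,.307,'t1',tc(445,220))]
# +y of rack = left of +x(1.35): i.e. toward -worldx
s2=[(-40,65,.307,sc(107,133)),(-40,-65,.307,sc(325,125)),(70,-65,.307,sc(303,55)),(70,65,.307,sc(95,67))]
L+= [(a,b,c,'s1' ,d) for a,b,c,d in s2]
def W(v,X,Y,z): c,s=np.cos(v[2]),np.sin(v[2]);return [v[0]+c*X-s*Y,v[1]+s*X+c*Y,z]
for sel in (L,L[:4],L[4:]):
  r=least_squares(lambda v:np.concatenate([proj(f,W(v,X/1e3,Y/1e3,z))-uv for X,Y,z,f,uv in sel]),[.49,.207,1.346],loss='soft_l1')
  print(r.x,r.cost,np.abs(r.fun).round(1))
v=least_squares(lambda v:np.concatenate([proj(f,W(v,X/1e3,Y/1e3,z))-uv for X,Y,z,f,uv in L]),[.49,.207,1.346],loss='soft_l1').x
for dr in(0,5,10):
  pts={'bottom':(0,0,.205-dr/1e3),'nose':(-.02,0,.251-dr/1e3),'shanktop':(.022,0,.295),'shankgate':(.022,0,.2485-dr/1e3),'nosebot':(-.02,0,.22-dr/1e3)}
  for k,(X,Y,z) in pts.items(): print(dr,k,((proj('s1',W(v,X,Y,z))+.5-[205,125])*6.314).round(0))
n=W(v,-.02,0,.251);e=W(v,-.0115,0,.251);print('nose',n,'entry',e)
print('feet',((proj('s1',W(v,-.04,.06,.0))+.5-[205,125])*6.314).round(0),((proj('s1',W(v,-.04,-.06,.0))+.5-[205,125])*6.314).round(0))
E
```

```text
[0.4918 0.2059 1.3385] 5.030843756251759 [0.1 1.3 1.6 0.8 0.8 0.  0.7 0.7 1.4 0.9 0.1 0.4 0.6 0.8 1.6 0.4]
[0.4896 0.2072 1.3463] 1.5782512266357167 [0.7 0.5 1.1 0.3 0.6 0.6 1.  0.2]
[0.4943 0.2032 1.3225] 1.284535076047531 [0.8 0.9 0.6 0.1 0.6 0.5 0.5 0.4]
0 bottom [214. 260.]
0 nose [213. 205.]
0 shanktop [202. 108.]
0 shankgate [206. 179.]
0 nosebot [216. 252.]
5 bottom [214. 268.]
5 nose [214. 213.]
5 shanktop [202. 108.]
5 shankgate [207. 187.]
5 nosebot [216. 260.]
10 bottom [215. 275.]
10 nose [214. 221.]
10 shanktop [202. 108.]
10 shankgate [207. 194.]
10 nosebot [217. 268.]
nose [np.float64(0.4871982407532204), np.float64(0.186400152759535), 0.251] entry [np.float64(0.489154965781285), np.float64(0.19467186522821678), 0.251]
feet [142. 588.] [330. 570.]
```

Emit:
drive_tool(rows=[[[-0.01,0,-0.01],0],[[-0.025,0,-0.025],0],[[-0.028,0,-0.028],0],[[-0.025,0,-0.025],0],[[-0.02,0.006,0.02],0],[[-0.031,0.009,0.031],0],[[-0.031,0.009,0.031],0],[[-0.031,0.009,0.031],0],[[-0.031,0.009,0.031],0],[[-0.031,0.009,0.031],0]])

```text
t: 26.6
tool_pos: [0.4673, -0.0125, 0.2406]
tool_rot: [-1.555, 1.902, 0.647]
contact_force: [0.5, -0.1, -1.3]
opening: 0.017
grip_force: 47.8
```

Emit:
drive_tool(rows=[[[-0.031,0.009,0.031],0],[[-0.03,0.009,0.03],0],[[-0.01,0.003,0.01],0],[[0,0,0],0],[[0,0,0],0]])

```text
t: 27.1
tool_pos: [0.4672, 0.0883, 0.2407]
tool_rot: [-1.556, 1.902, 0.646]
contact_force: [-0.2, -0.8, -1.3]
opening: 0.0169
grip_force: 47.7
```

```bash
python3 - <<'E'
from sim import *
o,R=st();print(o['grip_force'])
shot('wrist','w4');shot('scene','s4')
g=o['tool_pos']+.054*R[:,2]
for X in(g+[0,0,.1076],[.489,.186,.251],[.4892,.1864,.241]):print(proj('w4',X),proj('s4',X))
i=cv2.imread('pics/s4.png');c=proj('s4',g+[0,0,.08]).astype(int);print('crop0',c-[50,60])
b=cv2.resize(i[c[1]-60:c[1]+60,c[0]-50:c[0]+50],(500,600),interpolation=cv2.INTER_CUBIC)
w=cv2.imread('pics/w4.png');w=cv2.resize(w,(560,420))
cv2.imwrite('pics/m4.png',np.hstack([b,cv2.resize(w[180:420,180:300],(300,600),interpolation=cv2.INTER_CUBIC)]))
E
```

```text
t 27.1 q [-0.2941 -0.2973  2.145   0.7896  1.4427  2.8791] pos [0.4672 0.0883 0.2407] F [-0.1942 -0.7961 -1.2827] 
 [[-0.1404 -0.9803  0.139 ]
 [-0.6926  0.1976  0.6937]
 [-0.7075  0.0011 -0.7067]] open 0.016938408633892215 gp [0.4747 0.1257 0.2025]
47.723055481910706
[282.5233 686.2633] [239.8217 149.1648]
[277.9644 417.572 ] [238.8039 156.9473]
[277.8209 395.697 ] [238.9493 159.332 ]
crop0 [190  96]
```

View pics/m4.png

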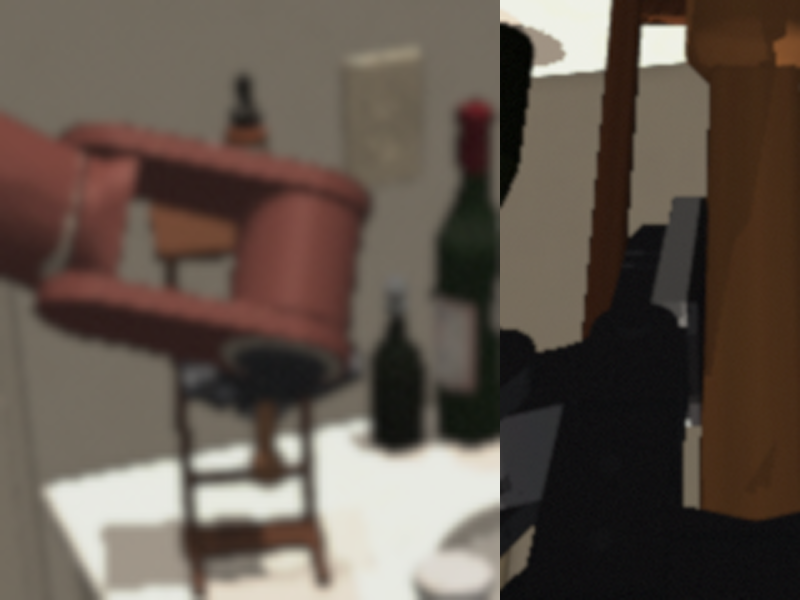

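Emit:
drive_tool(rows=[[[0.0185,0,0.0185],0],[[0.0185,0,0.0185],0],[[0.018,0,0.018],0],[[-0.014,-0.0006,0.014],0],[[-0.014,-0.0006,0.014],0],[[0,0,0],0],[[0,0,0],0]], grip_force=90)

```text
t: 27.9
tool_pos: [0.4769, 0.1261, 0.1629]
tool_rot: [-1.554, 1.902, 0.645]
contact_force: [-0.2, 0.1, -2.4]
opening: 0.0162
grip_force: 89.3
```

```bash
cat >> sim.py <<'E'
D=np.array([.2285,.9735,0])
def eye():
    o,R=st();g=o['tool_pos']+.054*R[:,2];e=g+[.0009,.0043,.1076]
    n=np.array([.4885,.186,.251]);r=e-n
    print('eye',e,'rel nose: x %.4f lat %.4f z %.4f'%(r@D,r@[.9735,-.2285,0],r[2]),'F along %.2f up %.2f'%(o['contact_force']@D,o['contact_force'][2]),'grip',o['grip_force'],'torque',o['wrist_torque'])
E
python3 -c "
from sim import *
eye()"
```

```text
t 27.9 q [-0.2052 -0.1565  2.1747  0.8368  1.2638  2.812 ] pos [0.4769 0.1261 0.1629] F [-0.1675  0.1138 -2.3658] 
 [[-0.1414 -0.9799  0.1405]
 [-0.6921  0.1993  0.6937]
 [-0.7078  0.0009 -0.7064]] open 0.01615771831253389 gp [0.4845 0.1636 0.1247]
eye [0.4854 0.1679 0.2323] rel nose: x -0.0184 lat 0.0011 z -0.0187 F along 0.07 up -2.37 grip 89.2865538597107 torque [-0.4557  0.1169  0.0344]
```

Emit:
drive_tool(rows=[[[-0.0021,0,0.0021],0],[[-0.0021,0,0.0021],0],[[0,0,0],0]])

```text
t: 28.2
tool_pos: [0.4779, 0.1326, 0.163]
tool_rot: [-1.554, 1.902, 0.645]
contact_force: [0.6, 0.4, -2.4]
opening: 0.0167
grip_force: 89.3
```

Emit:
drive_tool(rows=[[[-0.0014,0,0.0014],0],[[0,0,0],0]])

```text
t: 28.4
tool_pos: [0.4782, 0.1348, 0.163]
tool_rot: [-1.554, 1.902, 0.646]
contact_force: [0.8, 0.0, -1.3]
opening: 0.0164
grip_force: 89.3
```

Emit:
drive_tool(rows=[[[-0.0014,0,0.0014],0],[[0,0,0],0]])

```text
t: 28.6
tool_pos: [0.4786, 0.1368, 0.1629]
tool_rot: [-1.554, 1.901, 0.646]
contact_force: [-1.1, 0.6, -1.4]
opening: 0.0163
grip_force: 89.3
```

```bash
python3 -c "
from sim import *
eye()"
```

```text
t 28.6 q [-0.1809 -0.1524  2.1713  0.8431  1.2477  2.8262] pos [0.4786 0.1368 0.1629] F [-1.0654  0.6428 -1.374 ] 
 [[-0.1408 -0.9801  0.1401]
 [-0.6918  0.1986  0.6942]
 [-0.7082  0.0008 -0.706 ]] open 0.01625181274035925 gp [0.4862 0.1743 0.1248]
eye [0.4871 0.1786 0.2324] rel nose: x -0.0075 lat 0.0003 z -0.0186 F along 0.38 up -1.37 grip 89.28505182266235 torque [-0.4833  0.0855  0.0244]
```

Emit:
drive_tool(rows=[[[-0.0014,0,0.0014],0],[[0,0,0],0]])

```text
t: 28.8
tool_pos: [0.479, 0.1388, 0.1629]
tool_rot: [-1.554, 1.901, 0.646]
contact_force: [-0.7, 0.6, -1.4]
opening: 0.0163
grip_force: 89.3
```

Emit:
drive_tool(rows=[[[-0.001,0,0.001],0],[[0,0,0],0]])

```text
t: 29.0
tool_pos: [0.4793, 0.1401, 0.1629]
tool_rot: [-1.554, 1.901, 0.646]
contact_force: [-0.7, -1.6, -2.3]
opening: 0.0164
grip_force: 89.3
```

```bash
python3 -c "
from sim import *
eye()"
```

```text
t 29.0 q [-0.1734 -0.1507  2.1697  0.8449  1.2425  2.8308] pos [0.4793 0.1401 0.1629] F [-0.7205 -1.5647 -2.3262] 
 [[-0.1408 -0.9801  0.1401]
 [-0.6919  0.1986  0.6942]
 [-0.7082  0.0008 -0.706 ]] open 0.016398988813011064 gp [0.4869 0.1776 0.1248]
eye [0.4878 0.1819 0.2324] rel nose: x -0.0042 lat 0.0002 z -0.0186 F along -1.69 up -2.33 grip 89.28523778915405 torque [-0.5265  0.0643 -0.0243]
```

Emit:
drive_tool(rows=[[[-0.0009,0,0.0009],0],[[0,0,0],0]])

```text
t: 29.2
tool_pos: [0.4795, 0.1413, 0.1629]
tool_rot: [-1.554, 1.902, 0.646]
contact_force: [-0.2, 0.2, -1.0]
opening: 0.016
grip_force: 89.3
```

```bash
python3 -c "
from sim import *
eye()"
```

```text
t 29.2 q [-0.1705 -0.15    2.1692  0.8456  1.2404  2.8326] pos [0.4795 0.1413 0.1629] F [-0.1751  0.2245 -0.9931] 
 [[-0.1409 -0.98    0.1402]
 [-0.6918  0.1988  0.6942]
 [-0.7082  0.0008 -0.706 ]] open 0.015986241360233897 gp [0.4871 0.1788 0.1248]
eye [0.488  0.1831 0.2324] rel nose: x -0.0029 lat 0.0002 z -0.0186 F along 0.18 up -0.99 grip 89.28510546684265 torque [-0.5345  0.1481  0.0571]
```

Emit:
drive_tool(rows=[[[-0.001,0,0.001],0],[[0,0,0],0]])

```text
t: 29.4
tool_pos: [0.4798, 0.1427, 0.1629]
tool_rot: [-1.554, 1.902, 0.646]
contact_force: [-0.1, 0.2, -0.5]
opening: 0.0164
grip_force: 89.3
```

Emit:
drive_tool(rows=[[[-0.001,0,0.001],0],[[0,0,0],0]])

```text
t: 29.6
tool_pos: [0.4801, 0.144, 0.1629]
tool_rot: [-1.554, 1.902, 0.646]
contact_force: [-0.4, -2.3, -1.2]
opening: 0.016
grip_force: 89.8
```

```bash
python3 -c "
from sim import *
eye()"
```

```text
t 29.6 q [-0.1643 -0.1485  2.1679  0.8468  1.236   2.8364] pos [0.4801 0.144  0.1629] F [-0.4366 -2.3453 -1.2005] 
 [[-0.1409 -0.98    0.1402]
 [-0.692   0.1988  0.694 ]
 [-0.708   0.0007 -0.7062]] open 0.016044147800767183 gp [0.4877 0.1815 0.1247]
eye [0.4886 0.1858 0.2323] rel nose: x -0.0002 lat 0.0002 z -0.0187 F along -2.38 up -1.20 grip 89.80311512947083 torque [-0.516   0.0863  0.0021]
```

Emit:
drive_tool(rows=[[[-0.001,0,0.001],0],[[0,0,0],0]])

```text
t: 29.8
tool_pos: [0.4804, 0.1452, 0.1629]
tool_rot: [-1.554, 1.902, 0.645]
contact_force: [-0.7, -5.3, -1.0]
opening: 0.0159
grip_force: 90.5
```

```bash
python3 -c "
from sim import *
eye()"
```

```text
t 29.8 q [-0.1615 -0.1478  2.1672  0.8473  1.2338  2.8383] pos [0.4804 0.1452 0.1629] F [-0.7362 -5.3295 -0.981 ] 
 [[-0.141  -0.98    0.1403]
 [-0.6922  0.199   0.6938]
 [-0.7078  0.0007 -0.7064]] open 0.015894436494373793 gp [0.488  0.1827 0.1247]
eye [0.4889 0.187  0.2323] rel nose: x 0.0010 lat 0.0002 z -0.0187 F along -5.36 up -0.98 grip 90.54911032319069 torque [-0.5026  0.1111  0.053 ]
```

Emit:
drive_tool(rows=[[[0.0056,0,-0.0056],0],[[-0.0106,0,-0.0106],0],[[-0.0106,0,-0.0106],0],[[0,0,0],0],[[-0.0071,0,0.0071],0],[[-0.0071,0,0.0071],0],[[0,0,0],0],[[0,0,0],0]])

```text
t: 30.6
tool_pos: [0.4823, 0.1579, 0.1922]
tool_rot: [-1.555, 1.902, 0.648]
contact_force: [-0.0, -0.2, -1.8]
opening: 0.0161
grip_force: 89.2
```

```bash
python3 -c "
from sim import *
eye()"
```

```text
t 30.6 q [-0.1328 -0.1916  2.1483  0.8369  1.2579  2.9061] pos [0.4823 0.1579 0.1922] F [-0.0013 -0.2413 -1.8229] 
 [[-0.1409 -0.9803  0.1384]
 [-0.692   0.1975  0.6943]
 [-0.708   0.0021 -0.7062]] open 0.016069851628309165 gp [0.4898 0.1954 0.1541]
eye [0.4907 0.1997 0.2617] rel nose: x 0.0138 lat -0.0010 z 0.0107 F along -0.24 up -1.82 grip 89.19617414474487 torque [-0.4769  0.0918  0.022 ]
```

Emit:
drive_tool(rows=[[[0.0021,0,0.0021],0],[[0.0021,0,0.0021],0],[[0.0021,0,0.0021],0],[[0,0,0],0]])

```text
t: 31.0
tool_pos: [0.4825, 0.1571, 0.1832]
tool_rot: [-1.554, 1.903, 0.647]
contact_force: [0.9, 0.5, -0.9]
opening: 0.0162
grip_force: 89.2
```

Emit:
drive_tool(rows=[[[0.0014,0,0.0014],0],[[0.0014,0,0.0014],0],[[0.0014,0,0.0014],0],[[0,0,0],0]])

```text
t: 31.4
tool_pos: [0.4826, 0.1573, 0.1777]
tool_rot: [-1.554, 1.902, 0.646]
contact_force: [1.4, -0.2, -1.9]
opening: 0.0161
grip_force: 89.2
```

```bash
python3 -c "
from sim import *
eye()"
```

```text
t 31.4 q [-0.1341 -0.1672  2.1553  0.845   1.2366  2.881 ] pos [0.4826 0.1573 0.1777] F [ 1.355  -0.1945 -1.9496] 
 [[-0.1414 -0.98    0.1398]
 [-0.6918  0.1989  0.6941]
 [-0.7081  0.0014 -0.7061]] open 0.01614431692300506 gp [0.4902 0.1948 0.1396]
eye [0.4911 0.1991 0.2472] rel nose: x 0.0133 lat -0.0005 z -0.0038 F along 0.12 up -1.95 grip 89.19511914253235 torque [-0.5226  0.122  -0.0136]
```

Emit:
drive_tool(rows=[[[0.0014,0,0.0014],0],[[0.0014,0,0.0014],0],[[0,0,0],0]])

```text
t: 31.7
tool_pos: [0.4831, 0.1573, 0.1745]
tool_rot: [-1.554, 1.901, 0.646]
contact_force: [-0.0, 0.1, 2.1]
opening: 0.0163
grip_force: 89.7
```

Emit:
drive_tool(rows=[[[0.0014,0,0.0014],0],[[0.0014,0,0.0014],0],[[0,0,0],0]])

```text
t: 32.0
tool_pos: [0.483, 0.1574, 0.1702]
tool_rot: [-1.553, 1.901, 0.646]
contact_force: [0.1, -0.1, 2.5]
opening: 0.0164
grip_force: 89.7
```

```bash
python3 -c "
from sim import *
eye()"
```

```text
t 32.0 q [-0.134  -0.1536  2.1581  0.8502  1.2251  2.8675] pos [0.483  0.1574 0.1702] F [ 0.1309 -0.0666  2.5118] 
 [[-0.1411 -0.98    0.1406]
 [-0.6915  0.1992  0.6944]
 [-0.7085  0.0007 -0.7057]] open 0.016406903360539828 gp [0.4906 0.1949 0.1321]
eye [0.4915 0.1992 0.2397] rel nose: x 0.0135 lat -0.0001 z -0.0113 F along -0.03 up 2.51 grip 89.72662194049917 torque [-0.0591  0.0085 -0.0739]
```

Emit:
drive_tool(rows=[[[0.0014,0,0.0014],0],[[0.0014,0,0.0014],0],[[0.0014,0,0.0014],0],[[0.0014,0,0.0014],0],[[0,0,0],0]])

```text
t: 32.5
tool_pos: [0.4828, 0.1572, 0.162]
tool_rot: [-1.554, 1.902, 0.646]
contact_force: [0.1, -1.6, 3.4]
opening: 0.0161
grip_force: 90.2
```

Emit:
drive_tool(rows=[[[0.0014,0,0.0014],0],[[0.0014,0,0.0014],0],[[0,0,0],0]])

```text
t: 32.8
tool_pos: [0.4827, 0.1571, 0.1578]
tool_rot: [-1.554, 1.903, 0.646]
contact_force: [0.2, -3.0, 2.6]
opening: 0.0159
grip_force: 90.5
```

```bash
python3 -c "
from sim import *
eye()"
```

```text
t 32.8 q [-0.1343 -0.1319  2.1631  0.8563  1.2078  2.8466] pos [0.4827 0.1571 0.1578] F [ 0.2292 -2.9925  2.6093] 
 [[-0.1415 -0.98    0.1401]
 [-0.6922  0.1991  0.6937]
 [-0.7077  0.0012 -0.7065]] open 0.015898257522723398 gp [0.4902 0.1946 0.1197]
eye [0.4911 0.1989 0.2273] rel nose: x 0.0131 lat -0.0004 z -0.0237 F along -2.86 up 2.61 grip 90.45496702194214 torque [-0.0268  0.0192 -0.0103]
```

Emit:
drive_tool(rows=[[[0.0014,0,0.0014],0],[[0.0014,0,0.0014],0],[[0,0,0],0]])

```text
t: 33.1
tool_pos: [0.4818, 0.1572, 0.1528]
tool_rot: [-1.555, 1.904, 0.647]
contact_force: [-0.1, -0.2, -3.0]
opening: 0.0162
grip_force: 89.2
```

Emit:
drive_tool(rows=[[[0.0014,0,0.0014],0],[[0,0,0],0]])

```text
t: 33.3
tool_pos: [0.482, 0.1575, 0.1511]
tool_rot: [-1.555, 1.903, 0.648]
contact_force: [-0.5, -0.1, -2.2]
opening: 0.0161
grip_force: 89.2
```

```bash
python3 -c "
from sim import *
eye()"
```

```text
t 33.3 q [-0.1337 -0.1204  2.1661  0.86    1.1994  2.836 ] pos [0.482  0.1575 0.1511] F [-0.5041 -0.0988 -2.1982] 
 [[-0.142  -0.9801  0.1385]
 [-0.6922  0.1983  0.6939]
 [-0.7076  0.0027 -0.7066]] open 0.01609498124066807 gp [0.4895 0.1949 0.113 ]
eye [0.4904 0.1992 0.2206] rel nose: x 0.0133 lat -0.0012 z -0.0304 F along -0.21 up -2.20 grip 89.17780995368958 torque [-0.5445  0.0589  0.0155]
```

Emit:
drive_tool(rows=[[[-0.0028,0,0.0028],0],[[-0.0028,0,0.0028],0],[[-0.0028,0,-0.0028],0],[[-0.0028,0,-0.0028],0],[[0,0,0],0]])

```text
t: 33.8
tool_pos: [0.4849, 0.1651, 0.1613]
tool_rot: [-1.554, 1.9, 0.644]
contact_force: [0.6, 0.8, -0.8]
opening: 0.016
grip_force: 89.2
```

Emit:
drive_tool(rows=[[[-0.0021,0,-0.0021],0],[[-0.0014,0,-0.0014],0],[[0,0,0],0]])

```text
t: 34.1
tool_pos: [0.4846, 0.165, 0.1657]
tool_rot: [-1.554, 1.901, 0.645]
contact_force: [0.6, -0.2, -2.3]
opening: 0.0161
grip_force: 89.2
```

```bash
python3 -c "
from sim import *
eye()"
```

```text
t 34.1 q [-0.1166 -0.1406  2.1555  0.8564  1.2059  2.8696] pos [0.4846 0.165  0.1657] F [ 0.6264 -0.1769 -2.2657] 
 [[-0.1405 -0.98    0.141 ]
 [-0.6919  0.1991  0.6941]
 [-0.7082  0.     -0.706 ]] open 0.01605348510111486 gp [0.4922 0.2025 0.1275]
eye [0.4931 0.2068 0.2351] rel nose: x 0.0213 lat -0.0002 z -0.0159 F along -0.03 up -2.27 grip 89.19063058798201 torque [-0.458   0.1147  0.0253]
```

Near the gate's underside; creep up by 1–1.5 mm.

Emit:
drive_tool(rows=[[[-0.001,0,-0.001],0],[[0,0,0],0]])

```text
t: 34.3
tool_pos: [0.4844, 0.165, 0.1668]
tool_rot: [-1.554, 1.902, 0.646]
contact_force: [-0.4, 0.3, -1.0]
opening: 0.0162
grip_force: 89.2
```

Emit:
drive_tool(rows=[[[-0.0007,0,-0.0007],0],[[0,0,0],0]])

```text
t: 34.5
tool_pos: [0.4843, 0.165, 0.1675]
tool_rot: [-1.554, 1.902, 0.646]
contact_force: [-0.0, -0.6, -1.4]
opening: 0.0165
grip_force: 89.2
```

```bash
python3 -c "
from sim import *
eye()"
```

```text
t 34.5 q [-0.1165 -0.1443  2.1551  0.8546  1.2092  2.8738] pos [0.4843 0.165  0.1675] F [-0.0228 -0.6486 -1.3732] 
 [[-0.1411 -0.98    0.1401]
 [-0.692   0.1988  0.694 ]
 [-0.708   0.001  -0.7063]] open 0.01650242092043709 gp [0.4919 0.2025 0.1293]
eye [0.4928 0.2068 0.2369] rel nose: x 0.0212 lat -0.0006 z -0.0141 F along -0.64 up -1.37 grip 89.18817824567668 torque [-0.5938  0.1061 -0.0109]
```

Emit:
drive_tool(rows=[[[-0.0007,0,-0.0007],0],[[0,0,0],0]])

```text
t: 34.7
tool_pos: [0.484, 0.1649, 0.1679]
tool_rot: [-1.554, 1.903, 0.646]
contact_force: [0.6, -0.5, -4.8]
opening: 0.0164
grip_force: 89.0
```

Emit:
drive_tool(rows=[[[-0.0007,0,-0.0007],0],[[0,0,0],0]])

```text
t: 34.9
tool_pos: [0.4837, 0.1648, 0.1682]
tool_rot: [-1.555, 1.904, 0.646]
contact_force: [1.4, 0.4, -9.3]
opening: 0.0164
grip_force: 88.7
```

```bash
python3 -c "
from sim import *
eye()"
```

```text
t 34.9 q [-0.1165 -0.1471  2.1556  0.852   1.2111  2.8774] pos [0.4837 0.1648 0.1682] F [ 1.3531  0.3617 -9.3464] 
 [[-0.1425 -0.98    0.1391]
 [-0.6929  0.1991  0.693 ]
 [-0.7068  0.0023 -0.7074]] open 0.016417559996565825 gp [0.4912 0.2022 0.13  ]
eye [0.4921 0.2065 0.2376] rel nose: x 0.0208 lat -0.0012 z -0.0134 F along 0.66 up -9.35 grip 88.65599513053894 torque [-1.4312  0.3425 -0.2232]
```

Emit:
drive_tool(rows=[[[0.0028,0,0.0028],0],[[0.0028,0,0.0028],0],[[0.0035,0,0.0035],0],[[0.0035,0,0.0035],0],[[0.0028,0,0.0028],0],[[0.0018,0,0.0018],0],[[0,0,0],0],[[0,0,0],0]])

```text
t: 35.7
tool_pos: [0.4844, 0.1651, 0.1453]
tool_rot: [-1.554, 1.902, 0.646]
contact_force: [0.3, 0.4, -2.0]
opening: 0.0163
grip_force: 89.4
```

Emit:
drive_tool(rows=[[[0.0011,0,0.0011],0],[[0,0,0],0]])

```text
t: 35.9
tool_pos: [0.4844, 0.1651, 0.1437]
tool_rot: [-1.554, 1.902, 0.646]
contact_force: [-0.1, -0.4, -0.0]
opening: 0.0165
grip_force: 89.4
```

```bash
python3 -c "
from sim import *
eye()"
```

```text
t 35.9 q [-0.1163 -0.1     2.1628  0.8707  1.1752  2.831 ] pos [0.4844 0.1651 0.1437] F [-0.0652 -0.4414 -0.0173] 
 [[-0.1408 -0.98    0.1403]
 [-0.6919  0.1988  0.6941]
 [-0.7081  0.0007 -0.7061]] open 0.016475225966158608 gp [0.492  0.2026 0.1056]
eye [0.4929 0.2069 0.2132] rel nose: x 0.0213 lat -0.0005 z -0.0378 F along -0.44 up -0.02 grip 89.43258047103882 torque [-0.4711  0.1173 -0.01  ]
```

Emit:
drive_tool(rows=[[[0.0007,0,0.0007],0],[[0,0,0],0]])

```text
t: 36.1
tool_pos: [0.4843, 0.1651, 0.1427]
tool_rot: [-1.554, 1.902, 0.646]
contact_force: [0.4, -0.0, -2.0]
opening: 0.0165
grip_force: 89.4
```

Emit:
drive_tool(rows=[[[0.0007,0,0.0007],0],[[0,0,0],0]])

```text
t: 36.3
tool_pos: [0.4843, 0.1651, 0.1416]
tool_rot: [-1.554, 1.902, 0.646]
contact_force: [-0.1, 0.4, -2.1]
opening: 0.0161
grip_force: 89.4
```

Emit:
drive_tool(rows=[[[0.0007,0,0.0007],0],[[0,0,0],0]])

```text
t: 36.5
tool_pos: [0.4843, 0.1651, 0.1406]
tool_rot: [-1.554, 1.902, 0.646]
contact_force: [-0.4, 0.3, -0.7]
opening: 0.0162
grip_force: 89.4
```

```bash
python3 -c "
from sim import *
eye()"
```

```text
t 36.5 q [-0.1163 -0.094   2.1637  0.8728  1.171   2.8256] pos [0.4843 0.1651 0.1406] F [-0.4348  0.3052 -0.6757] 
 [[-0.1411 -0.98    0.1401]
 [-0.6919  0.1988  0.6941]
 [-0.7081  0.001  -0.7061]] open 0.01618860003763841 gp [0.4919 0.2026 0.1025]
eye [0.4928 0.2069 0.2101] rel nose: x 0.0213 lat -0.0006 z -0.0409 F along 0.20 up -0.68 grip 89.43295955657959 torque [-0.4916  0.0957 -0.0118]
```

One more millimetre or so to seat.

Emit:
drive_tool(rows=[[[0.0006,0,0.0006],0],[[0,0,0],0]])

```text
t: 36.7
tool_pos: [0.4843, 0.1651, 0.1398]
tool_rot: [-1.554, 1.902, 0.646]
contact_force: [0.8, 0.2, -0.5]
opening: 0.0163
grip_force: 89.4
```

```bash
python3 -c "
from sim import *
eye()"
```

```text
t 36.7 q [-0.1164 -0.0924  2.1639  0.8733  1.1698  2.8241] pos [0.4843 0.1651 0.1398] F [ 0.8143  0.2469 -0.4571] 
 [[-0.1411 -0.98    0.1401]
 [-0.6919  0.1988  0.6941]
 [-0.7081  0.001  -0.7061]] open 0.016320312094632628 gp [0.4919 0.2026 0.1016]
eye [0.4928 0.2069 0.2092] rel nose: x 0.0213 lat -0.0006 z -0.0418 F along 0.43 up -0.46 grip 89.43275570869446 torque [-0.5071  0.0996 -0.0811]
```

Emit:
drive_tool(rows=[[[0.0007,0,0.0007],0],[[0,0,0],0]])

```text
t: 36.9
tool_pos: [0.4846, 0.1652, 0.1393]
tool_rot: [-1.554, 1.901, 0.646]
contact_force: [-0.5, 0.2, -0.8]
opening: 0.0164
grip_force: 89.6
```

```bash
python3 -c "
from sim import *
eye()"
```

```text
t 36.9 q [-0.1163 -0.0907  2.1636  0.8747  1.1689  2.8222] pos [0.4846 0.1652 0.1393] F [-0.4652  0.2122 -0.7848] 
 [[-0.1405 -0.9801  0.1405]
 [-0.6914  0.1987  0.6946]
 [-0.7086  0.0005 -0.7056]] open 0.016397643150907283 gp [0.4922 0.2027 0.1012]
eye [0.4931 0.207  0.2088] rel nose: x 0.0215 lat -0.0004 z -0.0422 F along 0.10 up -0.78 grip 89.64375856798142 torque [-0.2556  0.0777  0.0921]
```

Emit:
drive_tool(rows=[[[0,0,0],0],[[0,0,0],0],[[0,0,0],0],[[0,0,0],0],[[0,0,0],0],[[0,0,0],0]], jaw=0.1)

```text
t: 37.5
tool_pos: [0.4844, 0.1651, 0.1389]
tool_rot: [-1.554, 1.902, 0.646]
contact_force: [-0.1, 0.2, -0.2]
opening: 0.0767
grip_force: 0.0
```

Emit:
drive_tool(rows=[[[0,0,-0.01],0],[[0,0,-0.02],0],[[0,0,-0.03],0],[[0,0,-0.03],0],[[0,0,-0.03],0],[[0,0,-0.03],0],[[0,0,0],0]])

```text
t: 38.2
tool_pos: [0.4649, 0.0587, 0.2488]
tool_rot: [-1.552, 1.9, 0.636]
contact_force: [0.9, -0.1, 0.3]
opening: 0.0766
grip_force: 0.0
```

```bash
python3 - <<'E'
from sim import *
eye()
a=shot('wrist','w5')['image'].astype(int)
d=shot('wrist','w6')['image'].astype(int)
for X in([.493,.207,.206],[.493,.207,.1],[.493,.207,.03]):print(proj('w6',X))
E
```

```text
t 38.2 q [-0.3606 -0.3059  2.1373  0.7778  1.4912  2.8427] pos [0.4649 0.0587 0.2488] F [ 0.8518 -0.0566  0.2631] 
 [[-0.1383 -0.9793  0.1475]
 [-0.693   0.2022  0.692 ]
 [-0.7075 -0.0065 -0.7067]] open 0.07655428587336842 gp [0.4728 0.096  0.2106]
eye [0.4737 0.1003 0.3182] rel nose: x -0.0868 lat 0.0052 z 0.0672 F along 0.14 up 0.26 grip 0.0 torque [-0.3451  0.0475 -0.0535]
[284.0335 327.4169]
[284.041  198.0624]
[284.0448 133.4171]
```

Emit:
drive_tool(rows=[[[0,0,0],0],[[0,0,0],0],[[0,0,0],0],[[0,0,0],0],[[0,0,0],0],[[0,0,0],0],[[0,0,0],0],[[0,0,0],0],[[0,0,0],0],[[0,0,0],0]])

```text
t: 39.3
tool_pos: [0.4634, 0.061, 0.2449]
tool_rot: [-1.554, 1.902, 0.646]
contact_force: [1.0, -0.6, -0.8]
opening: 0.0766
grip_force: 0.0
```

Emit:
drive_tool(rows=[[[0,0,0],0],[[0,0,0],0],[[0,0,0],0],[[0,0,0],0],[[0,0,0],0],[[0,0,0],0],[[0,0,0],0],[[0,0,0],0],[[0,0,0],0],[[0,0,0],0]])

```text
t: 40.3
tool_pos: [0.4633, 0.061, 0.2448]
tool_rot: [-1.554, 1.902, 0.646]
contact_force: [-0.5, -0.0, 0.2]
opening: 0.0764
grip_force: 0.0
```

```bash
python3 - <<'E'
from sim import *
I=[cv2.imread('pics/w6.png').astype(int)]
for k in range(6): I.append(shot('wrist','v%d'%k)['image'].astype(int))
def wood(i):
    b,g,r=i[...,0],i[...,1],i[...,2];m=(r-b>25)&(r>50)&(g<.75*r);m[:,:230]=0;m[:,340:]=0;m[:100]=0;m[330:]=0;return m
for i in I:
    m=wood(i);print([ (v,np.where(m[v])[0][[0,-1]].tolist(),int(m[v].sum())) for v in(125,140,155,170,190,210,230,250) if m[v].any()])
for a,b in zip(I,I[1:]):print('diff',np.abs(a-b)[110:330,240:330].mean())
print(ctrl.get_obs()['t'])
E
```

```text
[(125, [233, 243], 11), (140, [232, 339], 95), (155, [234, 336], 60), (170, [279, 295], 17), (190, [234, 296], 20), (210, [277, 296], 20), (230, [277, 296], 20)]
[(125, [230, 339], 13), (140, [230, 338], 96), (155, [232, 334], 64), (170, [233, 293], 18), (190, [275, 294], 20), (210, [230, 294], 21), (230, [274, 294], 21)]
[(125, [230, 339], 13), (140, [230, 338], 95), (155, [232, 334], 64), (170, [233, 293], 18), (190, [275, 294], 20), (210, [230, 294], 21), (230, [274, 294], 21)]
[(125, [230, 339], 13), (140, [230, 338], 95), (155, [232, 334], 64), (170, [277, 293], 17), (190, [275, 294], 20), (210, [230, 294], 21), (230, [274, 294], 21)]
[(125, [230, 339], 13), (140, [230, 338], 95), (155, [232, 334], 63), (170, [277, 293], 17), (190, [275, 294], 20), (210, [230, 294], 21), (230, [274, 294], 21)]
[(125, [230, 339], 13), (140, [230, 338], 95), (155, [232, 334], 65), (170, [233, 293], 18), (190, [275, 294], 20), (210, [230, 294], 21), (230, [274, 294], 21)]
[(125, [230, 339], 13), (140, [230, 338], 95), (155, [232, 334], 65), (170, [233, 293], 18), (190, [275, 294], 20), (210, [230, 294], 21), (230, [274, 294], 21)]
diff 10.15013468013468
diff 0.5285521885521886
diff 0.5323400673400673
diff 0.5298316498316499
diff 0.5278956228956229
diff 0.5252188552188553
40.6
```

```bash
python3 -c "
from station import ctrl
print(ctrl.finish_job())"
```

```text
the job is handed in; nothing more can be done
None
```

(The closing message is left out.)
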